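# Return the test weights from the balance to their cases

### The job

The balance check is finished and the four steel test weights are still stacked on its pan: take them off one at a time from the top and put each straight into the wooden case base made for it: the smallest weight in the smallest base, and so on up to the largest weight in the largest base, so that each one stands upright and flat in its well. Set the weights down gently rather than dropping them, do not knock the balance, and leave the jar alone.

Things in the scene. Friction and masses are not known exactly. Their poses are not given: they have to be found in the camera images.
- weight_50g: The smallest test weight: an upright bright steel cylinder 21 mm in diameter and 20 mm high, 50 g, with a small round knob (10 mm in diameter, 5 mm high) in the middle of its top face and a central recess in its underside (15.6 mm in diameter, 7 mm deep) that drops loosely over the knob of the weight below. Starts at the top of the stack. Origin: centre of its underside; z up along its axis.
- weight_100g: The second smallest test weight: an upright bright steel cylinder 31 mm in diameter and 18 mm high, 100 g, with a small round knob (10 mm in diameter, 5 mm high) in the middle of its top face and a central recess in its underside (15.6 mm in diameter, 7 mm deep) that drops loosely over the knob of the weight below. Starts under the 50 g weight. Origin: centre of its underside; z up along its axis.
- weight_200g: The second largest test weight: an upright bright steel cylinder 44 mm in diameter and 18 mm high, 200 g, with a small round knob (10 mm in diameter, 5 mm high) in the middle of its top face and a central recess in its underside (15.6 mm in diameter, 7 mm deep) that drops loosely over the knob of the weight below. Starts under the 100 g weight. Origin: centre of its underside; z up along its axis.
- weight_500g: The largest test weight: an upright bright steel cylinder 62 mm in diameter and 22 mm high, 500 g, with a small round knob (10 mm in diameter, 5 mm high) in the middle of its top face and a central recess in its underside (15.6 mm in diameter, 7 mm deep) that drops loosely over the knob of the weight below. Starts at the bottom of the stack, standing on the balance pan. Origin: centre of its underside; z up along its axis.
- base_50g: The smallest of the four low round wooden case bases, the one for the 50 g weight: 49 mm in outer diameter, 11 mm high, with one round flat-bottomed well 37 mm in diameter and 3 mm deep (8 mm of room all round the weight; the felt-lined floor lies 8 mm above the bench), so the weight stands well proud of it. It stays where it is on the bench. Origin: centre of its underside, on the bench; z up.
- base_100g: The second smallest of the four low round wooden case bases, the one for the 100 g weight: 59 mm in outer diameter, 11 mm high, with one round flat-bottomed well 47 mm in diameter and 3 mm deep (8 mm of room all round the weight; the felt-lined floor lies 8 mm above the bench), so the weight stands well proud of it. It stays where it is on the bench. Origin: centre of its underside, on the bench; z up.
- base_200g: The second largest of the four low round wooden case bases, the one for the 200 g weight: 72 mm in outer diameter, 11 mm high, with one round flat-bottomed well 60 mm in diameter and 3 mm deep (8 mm of room all round the weight; the felt-lined floor lies 8 mm above the bench), so the weight stands well proud of it. It stays where it is on the bench. Origin: centre of its underside, on the bench; z up.
- base_500g: The largest of the four low round wooden case bases, the one for the 500 g weight: 90 mm in outer diameter, 11 mm high, with one round flat-bottomed well 78 mm in diameter and 3 mm deep (8 mm of room all round the weight; the felt-lined floor lies 8 mm above the bench), so the weight stands well proud of it. It stays where it is on the bench. Origin: centre of its underside, on the bench; z up.
- balance: White compact bench balance, 235 mm deep (its x) by 200 mm wide (its y), fixed on the bench. Its display and keys are at its -x end (highest point 59 mm); its round dark grey pan, 130 mm in diameter, has its centre at x = +35 mm, y = 0 and its rigid top face 68 mm above the bench. The stack of weights stands within 12 mm of the pan's centre. Origin: centre of its underside, on the bench; z up, +x away from the robot.
- reagent_jar: Bystander, to be left alone: amber glass jar with a black screw cap, 60 mm in diameter and 95 mm high, standing on the bench beyond the wooden bases on the -y side. Origin: centre of its underside.
There are look-alikes about, which are no part of the job. What is shaped like the weight_500g but purple is not meant. Leave any pink look-alike of the weight_100g alone.

How it is judged:
By the outcome, as a careful person would: the job done as asked, in the order asked, and still so for the second after the job is handed in, with the robot touching nothing.
It also fails if it takes over 104 s, if anything falls off the work surface, if the arm or the gripper's body presses on something with over 40 N, if the wrist force passes 120 N, or if a joint passes its speed limit or range.

### The arm

A 7-joint arm with a two-finger parallel gripper is mounted at the origin on the work surface. World frame = base frame: x ahead of the robot, y to its left, z up, the work surface at z = 0. Lengths are in m, angles in rad, forces in N, time in s.
With the tool pointing down it reaches from about 0.425 to 0.825 m from the base axis. Payload 3.6 kg.
Tool frame: the origin (TCP) lies midway between the tips of the shut fingers; the grasp point (between the pads) lies 19 mm behind it; z points along the fingers, y is the line along which they close (so a half turn about z gives the same grasp; the last joint's range is limited). The gripper opens to 93 mm and grips with 3 to 60 N. Pads are 15 mm wide; open, the fingers measure 128 mm over their backs; the gripper's body (75 mm by 188 mm) begins 65 mm behind the grasp point.
Start: joints at [-1.19, 0.615, -0.013, 1.423, 0.008, 1.103, -0.04], TCP at [0.257, 0.597, 0.219] pointing down, gripper open.
Joint ranges: [-3.12, 3.12], [-0.3, 2.06], [-1.34, 1.32], [0.26, 2.42], [-1.36, 4.5], [0.01, 1.98], [-2.84, 2.84]. Speed limits (rad/s): [2.79, 2.79, 3.14, 3.14, 3.14, 3.14, 3.14].

### API

Orientations are given as a 3x3 rotation matrix whose columns are the frame's x, y, z axes.
In Python, from station import manip gives the robot as it stands. The module is installed in compiled form; this text tells all that it offers.
- The arm moves only by the shell command python3 -m inch 'ROWS' [FORCE]. ROWS is JSON, a list of rows, each an object with "slide": the shift along the tool's x, y, z as a fraction of full scale, a list of three; "rotation": the turn, a rotation vector about the tool's x, y, z as a fraction of full scale, a list of three; "fingers": the opening, from -1 (shut) to 1 (fully open). In form: [{"slide": [tx, ty, tz], "rotation": [rx, ry, rz], "fingers": fingers}, ...]. A call has 1 to 5 rows; each row is the pose to reach, as a shift and turn from the pose commanded when the call began, along the tool's axes at that moment, turning the shorter way round; what a row does not reach only later rows make up. Full scale, the value 1, is 80 cm for a shift and pi rad for a turn. A row lasts 1/12 s, in which the tool goes at most 41.7 mm and 7.16 degrees, less where a joint would pass 70% of its speed; a pose out of reach is approached as far as the arm can. A call with a number of a shift or a turn outside -1 to 1 is refused whole. A call with a gripper value outside its range is refused whole. The fingers move at their own pace and stop on an object; FORCE is the grip in N (left out, the last holds). Time passes only in rows, so rows that repeat a pose let the fingers close. It gives the time, the measured TCP pose, the force, the opening and the grip force at its end, in the units of the state.
- manip.sense(): the state, without advancing time (a new reading comes with each control period).
- manip.capture(name): name is "scene" or "top" or "wrist"; returns the picture (420x560x3 uint8, blue, green, red); there is no depth.
- manip.camera_params(name): a dict with "mtx" (3x3 intrinsics, pixels), "origin" and "attitude" of the camera in the world. Camera axes: x right, y down, z forward; pixel columns grow to the right and rows downward; lengths in m; the calibration is good to about 2 mm. A picture is of the moment at which its call begins: read the wrist's pose just before it. camera_params takes no time and is no camera call; for the wrist camera it gives the pose at the moment of the call.
- manip.job_done(): hands the job in; it is judged then, once.
Trained networks look in the newest picture that a camera, given by its name, has taken for a name from the list of things; names that differ only in an ending like _2 or _b are one class to them, and where a whole thing is asked for, a point or a joint stands for the part that bears it (a point fixed in the world has none). Each returns a list of dicts, best first, with "score" (0 to 1); they miss things now and then, are a little off and sometimes report something else, mostly with a low value. They report only what shows in the picture. A call takes as long as a camera call. They do not tell look-alikes from the thing itself.
- manip.regions_of(thing, camera): "region" (420x560 bool, what is visible of it) and "point" ([row, column] in pixels, amid what is visible of it).
- manip.landmark_of(thing, camera): "point" ([row, column] in pixels: a listed point, or the origin of a listed thing).
The state is a dict: "time": time; "joint_positions": joint angles; "joint_vel": joint speeds; "joint_efforts": joint torques, N m; "position": TCP position; "orientation": TCP orientation; "ft_force": force on the tool from outside, world axes, zero at the start; "torque": the same for the moment, N m; "opening": finger opening in m; "finger_force": force on a finger pad.
Only numpy, scipy, OpenCV 4.12 (cv2) and the standard library are available. Lean on these libraries where they do the work, as an engineer would, in place of code of your own. Each camera call takes 0.05 s, during which the arm holds its last target. There are 200 camera calls.

## Working session

There is one attempt and no reset: what is moved stays moved. The work goes in short steps, Python scripts to look and compute and a shell command to move; the robot and the scene stay as the last step left them, time stands still between calls to the robot, and variables do not carry over. Pictures are saved under pics/ and viewed, at most 16 in all, crops included, and the job is handed in when it is done.

```bash
mkdir -p pics
cat > h.py <<'E'
import numpy as np, cv2
from station import manip
def ray(cam,px):
    p=manip.camera_params(cam); K=np.array(p["mtx"]); R=np.array(p["attitude"]); o=np.array(p["origin"])
    d=R@np.linalg.inv(K)@np.array([px[1],px[0],1.0]); return o,d
def at(cam,px,z):
    o,d=ray(cam,px); return o+d*(z-o[2])/d[2]
E
python3 - <<'E'
from h import *
np.set_printoptions(precision=4,suppress=True)
for c in ["scene","top"]:
    im=manip.capture(c); cv2.imwrite(f"pics/{c}0.png",im)
    print(c,manip.camera_params(c)["origin"])
    zs=dict(weight_50g=.146,weight_100g=.126,weight_200g=.108,weight_500g=.09,base_50g=0,base_100g=0,base_200g=0,base_500g=0,balance=0,reagent_jar=0)
    zs.update(weight_50g=.126,weight_100g=.108,weight_200g=.09,weight_500g=.068)
    for t,z in zs.items():
        for r in manip.landmark_of(t,c)[:3]:
            print(t,round(r["score"],2),np.round(r["point"]),at(c,r["point"],z)[:2])
s=manip.sense();print(s)
E
```

```text
scene [0.9091 0.3296 0.7754]
weight_50g 0.58 [358. 401.] [0.6227 0.2912]
weight_100g 0.85 [379. 284.] [0.7831 0.2004]
weight_100g 0.62 [364. 399.] [0.6233 0.2942]
weight_200g 0.89 [364. 396.] [0.6193 0.2906]
weight_500g 0.94 [334. 276.] [0.7387 0.1258]
weight_500g 0.67 [365. 395.] [0.6128 0.2897]
base_50g 0.68 [225. 327.] [ 0.4705 -0.0252]
base_100g 0.84 [248. 266.] [ 0.6215 -0.0612]
base_200g 0.79 [175. 274.] [ 0.4731 -0.2233]
base_500g 0.64 [208. 214.] [ 0.6499 -0.2245]
reagent_jar 0.87 [165. 159.] [ 0.6873 -0.4293]
reagent_jar 0.45 [361. 397.] [0.5765 0.2827]
top [ 0.5358 -0.0603  1.1831]
weight_50g 0.46 [199. 146.] [0.6224 0.2959]
weight_100g 0.61 [199. 148.] [0.6238 0.2961]
weight_100g 0.56 [155. 200.] [0.7454 0.1643]
weight_200g 0.5 [200. 154.] [0.6215 0.288 ]
weight_500g 0.65 [169. 223.] [0.7156 0.1066]
base_50g 0.76 [258. 271.] [ 0.4703 -0.0311]
base_100g 0.83 [204. 281.] [ 0.6276 -0.0574]
base_200g 0.98 [258. 336.] [ 0.4747 -0.2183]
base_500g 0.78 [202. 336.] [ 0.6378 -0.2174]
base_500g 0.45 [190. 406.] [ 0.6794 -0.421 ]
balance 0.88 [215. 165.] [0.5876 0.2806]
reagent_jar 0.76 [189. 404.] [ 0.6822 -0.4157]
{'time': 1.1, 'joint_positions': array([-1.1905,  0.6149, -0.0126,  1.4234,  0.0081,  1.1034, -0.0404]), 'joint_vel': array([-0.0016, -0.0005, -0.0007, -0.0003, -0.0011,  0.002 , -0.0003]), 'joint_efforts': array([  0.0002, -45.8837,   0.2091, -16.6038,  -0.061 ,   0.0134,
         0.    ]), 'position': array([0.2571, 0.5969, 0.2186]), 'orientation': array([[-0.9184,  0.3956, -0.0001],
       [ 0.3956,  0.9184, -0.    ],
       [ 0.0001, -0.    , -1.    ]]), 'ft_force': array([ 0.4366, -0.8518, -1.086 ]), 'torque': array([-0.0012,  0.039 ,  0.027 ]), 'finger_force': 0.0, 'opening': 0.09293784173872231}
```

View pics/scene0.png

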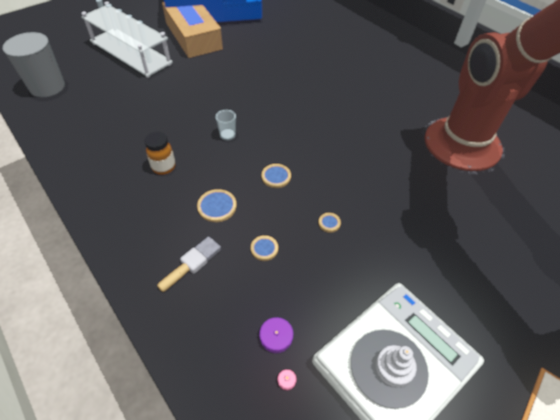

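View pics/top0.png

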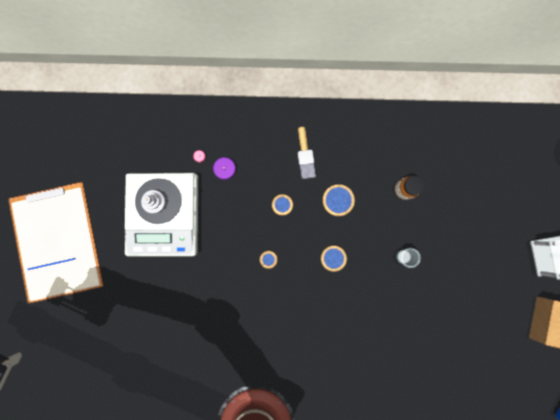

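Scene shows: silver stack on the pan at (365,398); purple disc (334,276) and pink disc (379,287) are look-alikes lying on the bench. The grey steel stack is the one meant. Bases by growing size: (222,330), (247,264), (175,276), (205,217). Now I move over the stack, look from close by and confirm with a crop.

```bash
python3 -m inch '[{"slide":[-0.236,-0.07,-0.0415],"rotation":[0,0,-0.1295],"fingers":0},{"slide":[-0.236,-0.07,-0.0415],"rotation":[0,0,-0.1295],"fingers":0},{"slide":[-0.236,-0.07,-0.0415],"rotation":[0,0,-0.1295],"fingers":0},{"slide":[-0.236,-0.07,-0.0415],"rotation":[0,0,-0.1295],"fingers":0},{"slide":[-0.236,-0.07,-0.0415],"rotation":[0,0,-0.1295],"fingers":0}]' 10
python3 -m inch '[{"slide":[-0.1335,-0.111,-0.03],"rotation":[0,0,0],"fingers":0},{"slide":[-0.1335,-0.111,-0.03],"rotation":[0,0,0],"fingers":0},{"slide":[-0.1335,-0.111,-0.03],"rotation":[0,0,0],"fingers":0},{"slide":[-0.1335,-0.111,-0.03],"rotation":[0,0,0],"fingers":0},{"slide":[-0.1335,-0.111,-0.03],"rotation":[0,0,0],"fingers":0}]'
python3 -m inch '[{"slide":[-0.1335,-0.111,-0.03],"rotation":[0,0,0],"fingers":0},{"slide":[-0.1335,-0.111,-0.03],"rotation":[0,0,0],"fingers":0},{"slide":[-0.1335,-0.111,-0.03],"rotation":[0,0,0],"fingers":0},{"slide":[-0.1335,-0.111,-0.03],"rotation":[0,0,0],"fingers":0},{"slide":[-0.1335,-0.111,-0.03],"rotation":[0,0,0],"fingers":0}]'
python3 - <<'E'
from h import *
np.set_printoptions(precision=4,suppress=True)
s=manip.sense();print(s["time"],s["position"],s["orientation"])
p=manip.camera_params("wrist");print(p)
im=manip.capture("wrist"); cv2.imwrite("pics/w1.png",im)
sc=cv2.imread("pics/scene0.png")
a=cv2.resize(sc[280:420,240:500],None,fx=3,fy=3,interpolation=cv2.INTER_CUBIC); cv2.imwrite("pics/crop1.png",a)
for t,z in dict(weight_50g=.126,weight_100g=.108,weight_200g=.09,weight_500g=.068).items():
    for r in manip.landmark_of(t,"wrist")[:2]: print(t,round(r["score"],2),np.round(r["point"]),at("wrist",r["point"],z)[:2])
E
```

```text
time: 1.52
position: [0.4119, 0.4678, 0.2525]
orientation: [[-1.0, 0.002, 0.002], [0.002, 1.0, -0.001], [-0.002, -0.001, -1.0]]
ft_force: [0.6, -0.2, -0.7]
opening: 0.0645
finger_force: 0.0
time: 1.93
position: [0.5211, 0.3761, 0.2765]
orientation: [[-1.0, 0.011, 0.005], [0.011, 1.0, -0.003], [-0.005, -0.003, -1.0]]
ft_force: [-0.3, -0.9, -0.9]
opening: 0.0468
finger_force: 0.0
time: 2.35
position: [0.6258, 0.2884, 0.2997]
orientation: [[-1.0, 0.008, 0.003], [0.008, 1.0, -0.003], [-0.003, -0.003, -1.0]]
ft_force: [0.2, -0.8, 0.2]
opening: 0.0463
finger_force: 0.0
2.35 [0.6258 0.2884 0.2997] [[-1.      0.0078  0.0028]
 [ 0.0078  1.     -0.003 ]
 [-0.0028 -0.0029 -1.    ]]
{'mtx': array([[367.8621,   0.    , 279.8161],
       [  0.    , 367.8621, 216.0813],
       [  0.    ,   0.    ,   1.    ]]), 'origin': array([0.5585, 0.2905, 0.4646]), 'attitude': array([[ 0.0083,  0.9699,  0.2432],
       [ 1.    , -0.007 , -0.0061],
       [-0.0042,  0.2433, -0.9699]])}
weight_50g 0.9 [188. 286.] [0.6114 0.3009]
weight_100g 0.65 [188. 285.] [0.6131 0.3018]
weight_200g 0.79 [184. 286.] [0.6113 0.303 ]
weight_200g 0.36 [189. 284.] [0.6163 0.3012]
weight_500g 0.81 [255. 149.] [0.697  0.1477]
```

View pics/w1.png

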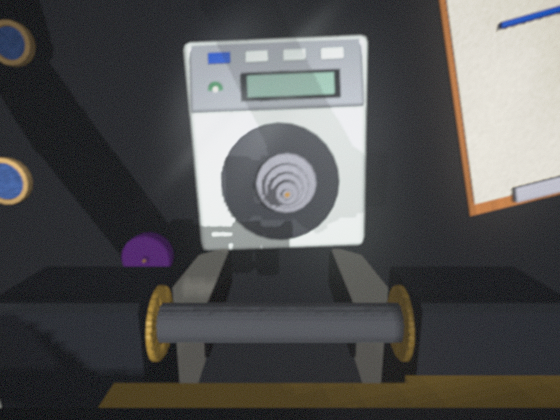

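View pics/crop1.png

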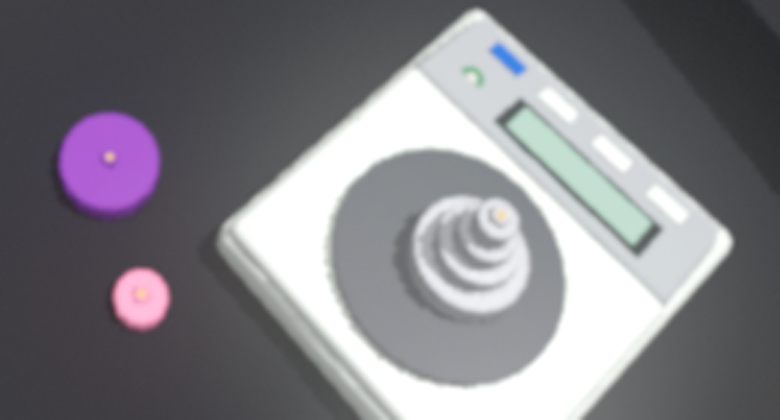

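The crop shows the bright steel stack on the pan; the purple (160,110) and pink (298,140) discs lie on the bench and are to be left alone. In the wrist view the top knob is at (row 194, col 286), pan centre ~ (181,280).

Run:
```python
from h import *
np.set_printoptions(precision=4,suppress=True)
print("knob wrist",at("wrist",(194,286),.151),"scene",at("scene",(351.7,407.3),.151))
im=cv2.imread("pics/w1.png")
w=cv2.resize(im[110:250,200:360],None,fx=5,fy=5,interpolation=cv2.INTER_CUBIC)[:600]
t=cv2.imread("pics/top0.png"); w2=cv2.resize(t[160:260,110:210],(600,600),interpolation=cv2.INTER_CUBIC)
cv2.imwrite("pics/crop2.png",w)
# pan centre from dark ellipse
print("pan wrist",at("wrist",(181,280),.068),"stack bottom disc top face", at("wrist",(183,286),.09))
for c in ["wrist"]:
    r=manip.regions_of("weight_50g",c)
    for q in r[:2]:
        ys,xs=np.where(q["region"]); print(q["score"],ys.min(),ys.max(),xs.min(),xs.max(),at(c,q["point"],.14))
```

```text
knob wrist [0.6108 0.3022 0.151 ] scene [0.6184 0.2922 0.151 ]
pan wrist [0.6117 0.2971 0.068 ] stack bottom disc top face [0.6105 0.3032 0.09  ]
0.58 181 205 274 297 [0.6129 0.2994 0.14  ]
```

View pics/crop2.png

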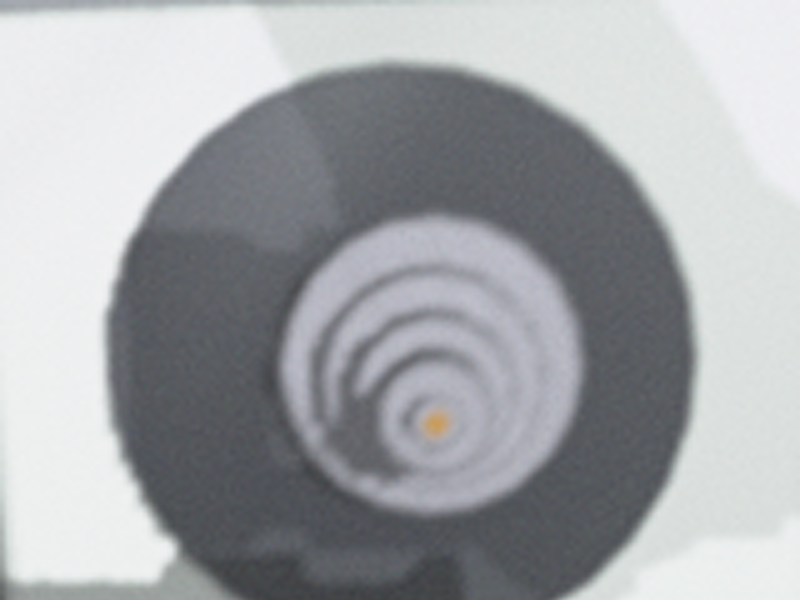

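```bash
cat >> h.py <<'E'
def look(name,z=None):
    s=manip.sense(); p=manip.camera_params("wrist"); im=manip.capture("wrist"); cv2.imwrite(f"pics/{name}.png",im)
    return s,p,im
def atp(p,px,z):
    d=np.array(p["attitude"])@np.linalg.inv(p["mtx"])@np.array([px[1],px[0],1.0]); o=np.array(p["origin"]); return o+d*(z-o[2])/d[2]
E
python3 -m inch '[{"slide":[0.0075,0.004,0.0625],"rotation":[0,0,0],"fingers":-0.2},{"slide":[0.0075,0.004,0.0625],"rotation":[0,0,0],"fingers":-0.2},{"slide":[0.0075,0.004,0.0625],"rotation":[0,0,0],"fingers":-0.2},{"slide":[0.0075,0.004,0.0625],"rotation":[0,0,0],"fingers":-0.2},{"slide":[0.0075,0.004,0.0625],"rotation":[0,0,0],"fingers":-0.2}]'
python3 - <<'E'
from h import *
np.set_printoptions(precision=4,suppress=True)
s,p,im=look("w2")
print(s["time"],s["position"],s["joint_vel"])
# orange dot on the knob
hsv=cv2.cvtColor(im,cv2.COLOR_BGR2HSV); m=cv2.inRange(hsv,(8,90,90),(25,255,255)); m[300:]=0
n,l,st,ce=cv2.connectedComponentsWithStats(m)
for i in range(1,n): print(st[i],ce[i],atp(p,ce[i][::-1],.151))
print(manip.camera_params("wrist")["origin"],p["origin"])
for t in ("scene","top"):
    i=cv2.imread(f"pics/{t}0.png"); h=cv2.cvtColor(i,cv2.COLOR_BGR2HSV); m=cv2.inRange(h,(8,60,90),(25,255,255))
    n,l,st,ce=cv2.connectedComponentsWithStats(m)
    for k in range(1,n):
        q=at(t,ce[k][::-1],.151)
        if np.hypot(q[0]-.615,q[1]-.295)<.03: print(t,st[k],ce[k],q)
cv2.imwrite("pics/crop3.png",cv2.resize(im[90:290,180:400],None,fx=3,fy=3,interpolation=cv2.INTER_CUBIC)[:600])
E
```

```text
time: 3.07
position: [0.6169, 0.2972, 0.2517]
orientation: [[-1.0, -0.0, 0.003], [-0.0, 1.0, 0.001], [-0.003, 0.001, -1.0]]
ft_force: [0.1, -0.1, -0.1]
opening: 0.0374
finger_force: 0.0
3.0667 [0.6169 0.2972 0.2517] [ 0.0042 -0.0095  0.0066 -0.0092 -0.0002 -0.0058 -0.0016]
[ 448    0  112  236 2354] [476.7434 141.1665] [0.5616 0.4374 0.151 ]
[273 217   4   5  17] [274.4118 218.8824] [0.6184 0.2939 0.151 ]
[175 286  18  14 198] [183.9747 293.4697] [0.6789 0.2227 0.151 ]
[380 295   2   2   2] [380.5 295.5] [0.6807 0.3772 0.151 ]
[382 298   2   2   3] [382.6667 298.3333] [0.6831 0.3791 0.151 ]
[0.5497 0.2978 0.4168] [0.5496 0.2979 0.4166]
scene [406 351   2   1   2] [406.5 351. ] [0.6186 0.2908 0.151 ]
```

View pics/crop3.png

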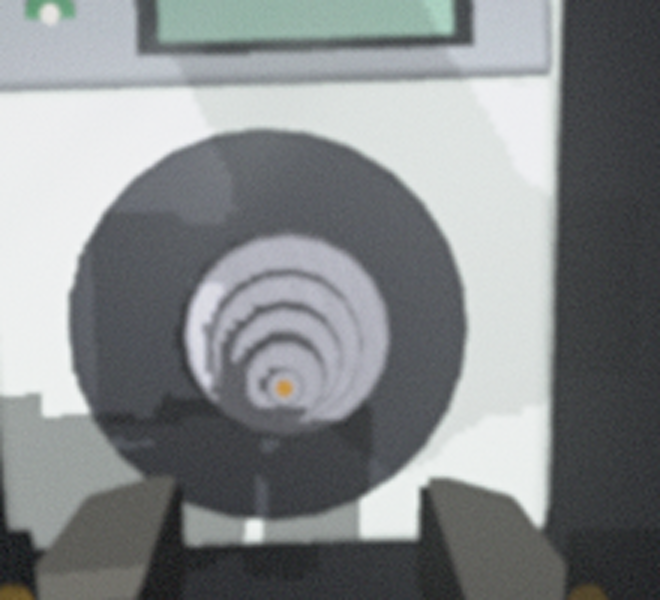

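The crop shows the knob's dot at (row 388, col 285), the stack almost concentric, the fingers straddling it evenly. The wrist and scene agree on (0.618, 0.293). Descending.

```bash
python3 -m inch '[{"slide":[-0.0015,-0.005,0.05],"rotation":[0,0,0],"fingers":-0.2},{"slide":[-0.0015,-0.005,0.1],"rotation":[0,0,0],"fingers":-0.2},{"slide":[-0.0015,-0.005,0.1],"rotation":[0,0,0],"fingers":-0.2},{"slide":[-0.0015,-0.005,0.1],"rotation":[0,0,0],"fingers":-0.2},{"slide":[-0.0015,-0.005,0.1],"rotation":[0,0,0],"fingers":-0.2}]' 10
python3 -m inch '[{"slide":[0,0,0.015],"rotation":[0,0,0],"fingers":-0.2},{"slide":[0,0,0.03],"rotation":[0,0,0],"fingers":-0.2},{"slide":[0,0,0.045],"rotation":[0,0,0],"fingers":-0.2},{"slide":[0,0,0.05],"rotation":[0,0,0],"fingers":-0.2},{"slide":[0,0,0.05],"rotation":[0,0,0],"fingers":-0.2}]'
python3 - <<'E'
from h import *
np.set_printoptions(precision=4,suppress=True)
s,p,im=look("w3"); print(s["position"],s["ft_force"])
for r in manip.landmark_of("weight_50g","wrist")[:2]: print(r["score"],r["point"],atp(p,r["point"],.126))
h=cv2.cvtColor(im,cv2.COLOR_BGR2HSV); m=cv2.inRange(h,(8,90,90),(25,255,255))
n,l,st,ce=cv2.connectedComponentsWithStats(m)
for k in range(1,n):
    q=atp(p,ce[k][::-1],.151)
    if np.hypot(q[0]-.615,q[1]-.295)<.03: print(st[k],ce[k],q)
E
```

```text
time: 3.53
position: [0.6189, 0.2935, 0.1727]
orientation: [[-1.0, -0.0, 0.004], [-0.0, 1.0, 0.002], [-0.004, 0.002, -1.0]]
ft_force: [-0.8, -0.1, -0.2]
opening: 0.0373
finger_force: 0.0
time: 3.95
position: [0.616, 0.2919, 0.1277]
orientation: [[-1.0, -0.0, -0.004], [-0.0, 1.0, -0.002], [0.004, -0.002, -1.0]]
ft_force: [0.4, -0.4, -0.8]
opening: 0.0372
finger_force: 0.0
[0.616  0.2919 0.1277] [ 0.3864 -0.4476 -0.7792]
0.75 [271.6, 282.1] [0.6183 0.2937 0.126 ]
[279 291   9   8  60] [283.  294.5] [0.6183 0.294  0.151 ]
```

View pics/w3.png

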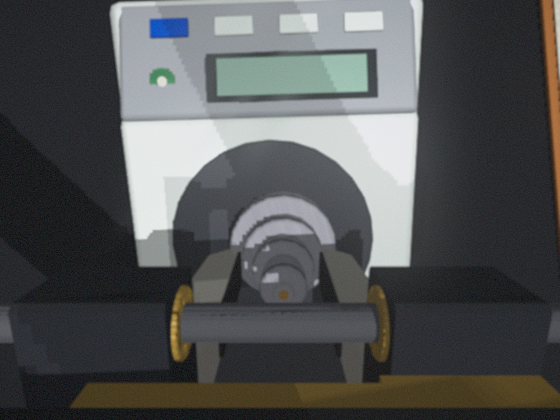

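The view shows the 50 g weight between the fingers (knob at row 294, col 283), about 1 mm off centre. Correcting and closing.

```bash
python3 -m inch '[{"slide":[0,0.0015,0],"rotation":[0,0,0],"fingers":-0.2},{"slide":[0,0.0015,0],"rotation":[0,0,0],"fingers":-0.2},{"slide":[0,0.0015,0],"rotation":[0,0,0],"fingers":-0.4},{"slide":[0,0.0015,0],"rotation":[0,0,0],"fingers":-0.7},{"slide":[0,0.0015,0],"rotation":[0,0,0],"fingers":-0.7}]' 10
python3 -m inch '[{"slide":[0,0,0],"rotation":[0,0,0],"fingers":-0.8},{"slide":[0,0,0],"rotation":[0,0,0],"fingers":-1},{"slide":[0,0,0],"rotation":[0,0,0],"fingers":-1},{"slide":[0,0,0],"rotation":[0,0,0],"fingers":-1},{"slide":[0,0,0],"rotation":[0,0,0],"fingers":-1}]' 10
```

```text
time: 4.47
position: [0.6173, 0.2937, 0.1301]
orientation: [[-1.0, -0.0, 0.0], [-0.0, 1.0, 0.0], [-0.0, 0.0, -1.0]]
ft_force: [-0.3, -0.8, -0.9]
opening: 0.0217
finger_force: 0.3
time: 4.88
position: [0.6173, 0.2935, 0.13]
orientation: [[-1.0, 0.0, 0.0], [0.0, 1.0, -0.0], [-0.0, -0.0, -1.0]]
ft_force: [-0.9, -0.5, 2.1]
opening: 0.0198
finger_force: 10.0
```

```bash
python3 -m inch '[{"slide":[0,0,-0.01],"rotation":[0,0,0],"fingers":-1},{"slide":[0,0,-0.025],"rotation":[0,0,0],"fingers":-1},{"slide":[0,0,-0.05],"rotation":[0,0,0],"fingers":-1},{"slide":[0,0,-0.0875],"rotation":[0,0,0],"fingers":-1},{"slide":[0,0,-0.0875],"rotation":[0,0,0],"fingers":-1}]'
python3 - <<'E'
from h import *
np.set_printoptions(precision=4,suppress=True)
for t in ("scene","top"):
    i=cv2.imread(f"pics/{t}0.png"); h=cv2.cvtColor(i,cv2.COLOR_BGR2HSV)
    m=cv2.inRange(h,(100,70,70),(130,255,255)) 
    cs,_=cv2.findContours(m,cv2.RETR_EXTERNAL,cv2.CHAIN_APPROX_NONE)
    for c in cs:
        if cv2.contourArea(c)<60: continue
        mm=cv2.moments(c); px=(mm["m01"]/mm["m00"],mm["m10"]/mm["m00"]); q=at(t,px,.008)
        pts=np.array([at(t,(a[0][1],a[0][0]),.008)[:2] for a in c]); d=2*np.median(np.hypot(*(pts-q[:2]).T))
        if .35<q[0]<.8 and q[1]<.1: print(t,px,q[:2],"dia",d)
s=manip.sense(); print(s["position"],s["opening"],s["ft_force"])
E
```

```text
time: 5.3
position: [0.6206, 0.2956, 0.2075]
orientation: [[-1.0, 0.0, 0.012], [0.0, 1.0, 0.006], [-0.012, 0.006, -1.0]]
ft_force: [0.8, 0.6, 0.8]
opening: 0.02
finger_force: 10.0
scene (246.95734597156397, 263.9123222748815) [ 0.6252 -0.062 ] dia 0.03912290551071936
scene (221.24709784411274, 329.26036484245435) [ 0.4645 -0.0261] dia 0.029284642212496118
scene (204.20919974795208, 216.32073093887837) [ 0.6427 -0.2254] dia 0.06914877997813605
scene (174.37862703467798, 275.93772116065105) [ 0.4725 -0.2146] dia 0.050676660683332146
top (259.1614255765199, 268.0796645702306) [ 0.4672 -0.0235] dia 0.029163693984123305
top (258.0026507620941, 333.4559310801855) [ 0.4755 -0.2113] dia 0.051468362708048776
top (204.26865671641792, 282.0) [ 0.6265 -0.0595] dia 0.038213653070044235
top (199.74074074074073, 338.247037037037) [ 0.6439 -0.2221] dia 0.06949428669260957
[0.6206 0.2956 0.2075] 0.020039159505893238 [0.8009 0.648  0.826 ]
```

```bash
python3 -m inch '[{"slide":[0.015,-0.032,0],"rotation":[0,0,0],"fingers":-1},{"slide":[0.037,-0.079,0],"rotation":[0,0,0],"fingers":-1},{"slide":[0.058,-0.122,0],"rotation":[0,0,0],"fingers":-1},{"slide":[0.08,-0.168,0],"rotation":[0,0,0],"fingers":-1},{"slide":[0.094,-0.198,0],"rotation":[0,0,0],"fingers":-1}]'
python3 -m inch '[{"slide":[0.022,-0.046,0.01],"rotation":[0,0,0],"fingers":-1},{"slide":[0.044,-0.092,0.02],"rotation":[0,0,0],"fingers":-1},{"slide":[0.065,-0.136,0.035],"rotation":[0,0,0],"fingers":-1},{"slide":[0.084,-0.177,0.045],"rotation":[0,0,0],"fingers":-1},{"slide":[0.094,-0.198,0.05],"rotation":[0,0,0],"fingers":-1}]'
python3 -m inch '[{"slide":[0,0,0.02],"rotation":[0,0,0],"fingers":-1},{"slide":[0,0,0.05],"rotation":[0,0,0],"fingers":-1},{"slide":[0,0,0.08],"rotation":[0,0,0],"fingers":-1},{"slide":[0,0,0.1],"rotation":[0,0,0],"fingers":-1},{"slide":[0,0,0.11],"rotation":[0,0,0],"fingers":-1}]'
python3 -m inch '[{"slide":[0,0,0],"rotation":[0,0,0],"fingers":-1},{"slide":[0,0,0],"rotation":[0,0,0],"fingers":-1},{"slide":[0,0,0.01],"rotation":[0,0,0],"fingers":-1},{"slide":[0,0,0.02],"rotation":[0,0,0],"fingers":-1},{"slide":[0,0,0.02],"rotation":[0,0,0],"fingers":-1}]'
python3 - <<'E'
from h import *
np.set_printoptions(precision=4,suppress=True)
s,p,im=look("w4"); print(s["position"],s["opening"])
print([ (r["score"],atp(p,r["point"],0)) for r in manip.landmark_of("base_50g","wrist")[:2]])
E
```

```text
time: 5.72
position: [0.5406, 0.1309, 0.2007]
orientation: [[-1.0, 0.003, 0.0], [0.003, 1.0, -0.002], [-0.0, -0.002, -1.0]]
ft_force: [0.8, -0.9, 0.2]
opening: 0.0201
finger_force: 10.0
time: 6.13
position: [0.4641, -0.0279, 0.1598]
orientation: [[-1.0, 0.005, -0.002], [0.005, 1.0, -0.003], [0.002, -0.003, -1.0]]
ft_force: [1.1, 0.9, -0.1]
opening: 0.0201
finger_force: 10.0
time: 6.55
position: [0.4664, -0.0232, 0.0708]
orientation: [[-1.0, -0.0, -0.001], [-0.0, 1.0, 0.0], [0.001, 0.0, -1.0]]
ft_force: [-0.4, -0.4, -0.0]
opening: 0.0203
finger_force: 10.0
time: 6.97
position: [0.4664, -0.0231, 0.0552]
orientation: [[-1.0, -0.0, -0.001], [-0.0, 1.0, -0.0], [0.001, -0.0, -1.0]]
ft_force: [-0.2, -1.2, -0.3]
opening: 0.02
finger_force: 10.0
[ 0.4664 -0.0231  0.0552] 0.019987239722068298
[(0.9, array([ 0.4654, -0.0203,  0.    ]))]
```

View pics/w4.png

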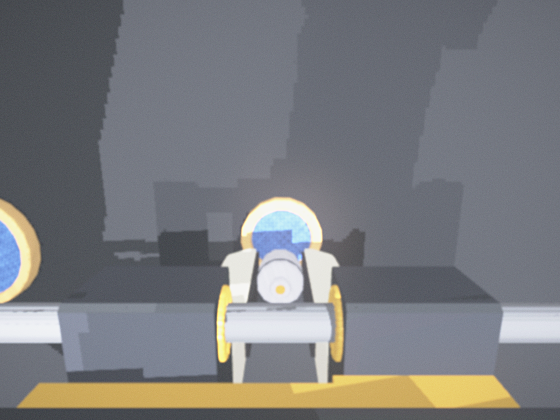

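The weight is held upright over the smallest base (base centre col 281.5, weight col 280). Lowering.

```bash
python3 -m inch '[{"slide":[0,0.0015,0.015],"rotation":[0,0,0],"fingers":-1},{"slide":[0,0.0015,0.03],"rotation":[0,0,0],"fingers":-1},{"slide":[0,0.0015,0.04],"rotation":[0,0,0],"fingers":-1},{"slide":[0,0.0015,0.046],"rotation":[0,0,0],"fingers":-1},{"slide":[0,0.0015,0.048],"rotation":[0,0,0],"fingers":-1}]'
python3 -m inch '[{"slide":[0,0,0],"rotation":[0,0,0],"fingers":-1},{"slide":[0,0,0.001],"rotation":[0,0,0],"fingers":-1},{"slide":[0,0,0.002],"rotation":[0,0,0],"fingers":-1},{"slide":[0,0,0.003],"rotation":[0,0,0],"fingers":-1},{"slide":[0,0,0.004],"rotation":[0,0,0],"fingers":-1}]'
python3 -m inch '[{"slide":[0,0,0.001],"rotation":[0,0,0],"fingers":-1},{"slide":[0,0,0.0015],"rotation":[0,0,0],"fingers":-1},{"slide":[0,0,0.0015],"rotation":[0,0,0],"fingers":-1}]'
```

```text
time: 7.48
position: [0.4665, -0.022, 0.0169]
orientation: [[-1.0, -0.0, -0.001], [-0.0, 1.0, -0.0], [0.001, -0.0, -1.0]]
ft_force: [1.1, -0.3, -0.5]
opening: 0.0202
finger_force: 10.0
time: 7.9
position: [0.467, -0.022, 0.0145]
orientation: [[-1.0, -0.0, 0.001], [-0.0, 1.0, -0.0], [-0.001, -0.0, -1.0]]
ft_force: [0.3, 0.0, -0.1]
opening: 0.0198
finger_force: 10.0
time: 8.15
position: [0.4668, -0.022, 0.013]
orientation: [[-1.0, -0.0, -0.0], [-0.0, 1.0, -0.0], [0.0, -0.0, -1.0]]
ft_force: [-1.1, 1.0, -0.1]
opening: 0.0201
finger_force: 10.0
```

```bash
python3 -m inch '[{"slide":[0,0,0.0006],"rotation":[0,0,0],"fingers":-1},{"slide":[0,0,0.0012],"rotation":[0,0,0],"fingers":-1},{"slide":[0,0,0.0015],"rotation":[0,0,0],"fingers":-1},{"slide":[0,0,0.0015],"rotation":[0,0,0],"fingers":-1}]'
python3 - <<'E'
from h import *
s=manip.sense(); print(s["position"],s["ft_force"],s["torque"])
E
```

```text
time: 8.48
position: [0.4669, -0.022, 0.0121]
orientation: [[-1.0, -0.0, 0.0], [-0.0, 1.0, -0.0], [-0.0, -0.0, -1.0]]
ft_force: [-0.8, 1.0, 2.5]
opening: 0.0204
finger_force: 10.0
[ 0.46690965 -0.02198363  0.01208011] [-0.78736535  0.98241416  2.54846775] [0.05184945 0.14740468 0.00764544]
```

Contact felt (2.5 N). Releasing, rising, returning.

```bash
python3 -m inch '[{"slide":[0,0,0],"rotation":[0,0,0],"fingers":-0.45},{"slide":[0,0,0],"rotation":[0,0,0],"fingers":-0.3},{"slide":[0,0,0],"rotation":[0,0,0],"fingers":-0.3},{"slide":[0,0,0],"rotation":[0,0,0],"fingers":-0.3},{"slide":[0,0,-0.01],"rotation":[0,0,0],"fingers":-0.3}]'
python3 -m inch '[{"slide":[0,0,-0.02],"rotation":[0,0,0],"fingers":-0.3},{"slide":[0,0,-0.05],"rotation":[0,0,0],"fingers":-0.3},{"slide":[0,0,-0.1],"rotation":[0,0,0],"fingers":-0.1},{"slide":[0,0,-0.15],"rotation":[0,0,0],"fingers":-0.1},{"slide":[-0.01,0.02,-0.19],"rotation":[0,0,0],"fingers":-0.1}]'
python3 -m inch '[{"slide":[-0.018,0.039,-0.025],"rotation":[0,0,0],"fingers":0},{"slide":[-0.037,0.078,-0.035],"rotation":[0,0,0],"fingers":0},{"slide":[-0.056,0.117,-0.035],"rotation":[0,0,0],"fingers":0},{"slide":[-0.075,0.156,-0.035],"rotation":[0,0,0],"fingers":0},{"slide":[-0.094,0.197,-0.035],"rotation":[0,0,0],"fingers":0}]'
python3 -m inch '[{"slide":[-0.02,0.044,0],"rotation":[0,0,0],"fingers":0},{"slide":[-0.04,0.088,0],"rotation":[0,0,0],"fingers":0},{"slide":[-0.06,0.132,0],"rotation":[0,0,0],"fingers":0},{"slide":[-0.078,0.163,0],"rotation":[0,0,0],"fingers":0},{"slide":[-0.085,0.176,0],"rotation":[0,0,0],"fingers":0}]'
python3 -m inch '[{"slide":[0,0,0],"rotation":[0,0,0],"fingers":0},{"slide":[0,0,0.03],"rotation":[0,0,0],"fingers":0},{"slide":[0,0,0.05],"rotation":[0,0,0],"fingers":0},{"slide":[0,0,0.05],"rotation":[0,0,0],"fingers":0}]'
python3 - <<'E'
from h import *
np.set_printoptions(precision=4,suppress=True)
s,p,im=look("w5"); print(s["position"],s["opening"])
h=cv2.cvtColor(im,cv2.COLOR_BGR2HSV); m=cv2.inRange(h,(8,60,80),(25,255,255)); m[310:]=0
n,l,st,ce=cv2.connectedComponentsWithStats(m)
for k in range(1,n):
    q=atp(p,ce[k][::-1],.131)
    if np.hypot(q[0]-.615,q[1]-.295)<.03: print(st[k],ce[k],q)
print([ (r["score"],atp(p,r["point"],.108)) for r in manip.landmark_of("weight_100g","wrist")[:2]])
sc=manip.capture("scene"); cv2.imwrite("pics/s5.png",sc)
a=cv2.resize(im[90:310,180:400],(400,400),interpolation=cv2.INTER_CUBIC); b=cv2.resize(sc[190:270,290:370],(400,400),interpolation=cv2.INTER_CUBIC)
cv2.imwrite("pics/crop5.png",np.hstack([a,b]))
E
```

```text
time: 8.9
position: [0.4659, -0.022, 0.0191]
orientation: [[-1.0, -0.0, -0.003], [-0.0, 1.0, -0.0], [0.003, -0.0, -1.0]]
ft_force: [-0.5, -0.2, 0.2]
opening: 0.0324
finger_force: 0.0
time: 9.32
position: [0.4735, -0.0094, 0.1748]
orientation: [[-1.0, 0.006, -0.0], [0.006, 1.0, -0.003], [0.0, -0.003, -1.0]]
ft_force: [0.8, -0.6, -0.5]
opening: 0.0411
finger_force: 0.0
time: 9.73
position: [0.5504, 0.1526, 0.2009]
orientation: [[-1.0, 0.001, 0.001], [0.001, 1.0, -0.0], [-0.001, -0.0, -1.0]]
ft_force: [-0.1, -1.0, -0.0]
opening: 0.0464
finger_force: 0.0
time: 10.15
position: [0.6176, 0.2981, 0.1996]
orientation: [[-1.0, -0.005, -0.0], [-0.005, 1.0, 0.004], [0.0, 0.004, -1.0]]
ft_force: [0.6, 0.3, 0.0]
opening: 0.0464
finger_force: 0.0
time: 10.48
position: [0.6154, 0.2892, 0.1563]
orientation: [[-1.0, 0.001, -0.007], [0.001, 1.0, -0.005], [0.007, -0.005, -1.0]]
ft_force: [-0.9, -0.8, -0.9]
opening: 0.0465
finger_force: 0.0
[0.6154 0.2892 0.1563] 0.04651253361575684
[284 254   8   7  44] [287.5 257. ] [0.6186 0.294  0.131 ]
[(0.59, array([0.6182, 0.2936, 0.108 ]))]
```

View pics/crop5.png

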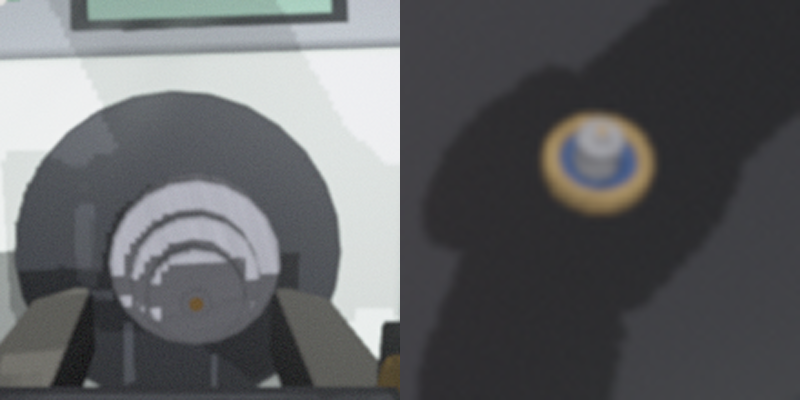

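The left crop shows the 100 g on top of the stack, between the fingers; the right crop shows the 50 g upright in its well. Next the 100 g.

```bash
python3 -m inch '[{"slide":[0,0.002,0.015],"rotation":[0,0,0],"fingers":0},{"slide":[0,0.002,0.03],"rotation":[0,0,0],"fingers":0},{"slide":[0,0.002,0.045],"rotation":[0,0,0],"fingers":0},{"slide":[0,0.002,0.053],"rotation":[0,0,0],"fingers":0},{"slide":[0,0.002,0.056],"rotation":[0,0,0],"fingers":0}]'
python3 -m inch '[{"slide":[0,0,0],"rotation":[0,0,0],"fingers":0},{"slide":[0,0,0.002],"rotation":[0,0,0],"fingers":0},{"slide":[0,0,0.003],"rotation":[0,0,0],"fingers":-0.1},{"slide":[0,0,0.003],"rotation":[0,0,0],"fingers":-0.2},{"slide":[0,0,0.003],"rotation":[0,0,0],"fingers":-0.25}]'
python3 -m inch '[{"slide":[0,0,0],"rotation":[0,0,0],"fingers":-0.35},{"slide":[0,0,0],"rotation":[0,0,0],"fingers":-0.5},{"slide":[0,0,0],"rotation":[0,0,0],"fingers":-1},{"slide":[0,0,0],"rotation":[0,0,0],"fingers":-1},{"slide":[0,0,0],"rotation":[0,0,0],"fingers":-1}]' 12
```

```text
time: 11.05
position: [0.6168, 0.2934, 0.1126]
orientation: [[-1.0, -0.0, -0.004], [-0.0, 1.0, -0.002], [0.004, -0.002, -1.0]]
ft_force: [-0.2, 0.5, 0.1]
opening: 0.0466
finger_force: 0.0
time: 11.47
position: [0.6182, 0.2942, 0.1131]
orientation: [[-1.0, -0.0, 0.001], [-0.0, 1.0, 0.0], [-0.001, 0.0, -1.0]]
ft_force: [0.0, 0.2, 0.3]
opening: 0.0357
finger_force: 0.0
time: 11.88
position: [0.6182, 0.2939, 0.113]
orientation: [[-1.0, -0.0, 0.0], [-0.0, 1.0, -0.0], [-0.0, -0.0, -1.0]]
ft_force: [0.7, -1.2, 0.9]
opening: 0.0303
finger_force: 12.0
```

```bash
python3 -m inch '[{"slide":[0,0,-0.01],"rotation":[0,0,0],"fingers":-1},{"slide":[0,0,-0.025],"rotation":[0,0,0],"fingers":-1},{"slide":[0,0,-0.05],"rotation":[0,0,0],"fingers":-1},{"slide":[0,0,-0.08],"rotation":[0,0,0],"fingers":-1},{"slide":[0,-0.015,-0.1],"rotation":[0,0,0],"fingers":-1}]'
python3 -m inch '[{"slide":[0,-0.035,0],"rotation":[0,0,0],"fingers":-1},{"slide":[0,-0.08,0],"rotation":[0,0,0],"fingers":-1},{"slide":[0,-0.125,0],"rotation":[0,0,0],"fingers":-1},{"slide":[0,-0.17,0],"rotation":[0,0,0],"fingers":-1},{"slide":[0,-0.213,0],"rotation":[0,0,0],"fingers":-1}]'
python3 -m inch '[{"slide":[-0.003,-0.045,0.01],"rotation":[0,0,0],"fingers":-1},{"slide":[-0.006,-0.09,0.02],"rotation":[0,0,0],"fingers":-1},{"slide":[-0.01,-0.135,0.03],"rotation":[0,0,0],"fingers":-1},{"slide":[-0.01,-0.175,0.045],"rotation":[0,0,0],"fingers":-1},{"slide":[-0.01,-0.212,0.05],"rotation":[0,0,0],"fingers":-1}]'
python3 -m inch '[{"slide":[0,0,0.02],"rotation":[0,0,0],"fingers":-1},{"slide":[0,0,0.05],"rotation":[0,0,0],"fingers":-1},{"slide":[0,0,0.08],"rotation":[0,0,0],"fingers":-1},{"slide":[0,0,0.1],"rotation":[0,0,0],"fingers":-1},{"slide":[0,0,0.11],"rotation":[0,0,0],"fingers":-1}]'
python3 -m inch '[{"slide":[0,0,0],"rotation":[0,0,0],"fingers":-1},{"slide":[0,0,0],"rotation":[0,0,0],"fingers":-1},{"slide":[0,0,0.01],"rotation":[0,0,0],"fingers":-1},{"slide":[0,0,0.02],"rotation":[0,0,0],"fingers":-1},{"slide":[0,0,0.02],"rotation":[0,0,0],"fingers":-1}]'
python3 - <<'E'
from h import *
np.set_printoptions(precision=4,suppress=True)
s,p,im=look("w6"); print(s["position"],s["opening"])
print([ (r["score"],atp(p,r["point"],0)) for r in manip.landmark_of("base_100g","wrist")[:2]])
E
```

```text
time: 12.3
position: [0.6178, 0.2862, 0.1957]
orientation: [[-1.0, -0.005, 0.002], [-0.005, 1.0, 0.005], [-0.002, 0.005, -1.0]]
ft_force: [0.7, 0.8, -0.2]
opening: 0.03
finger_force: 12.0
time: 12.72
position: [0.6179, 0.1084, 0.1937]
orientation: [[-1.0, 0.001, 0.001], [0.001, 1.0, -0.001], [-0.001, -0.001, -1.0]]
ft_force: [0.8, -0.1, -2.6]
opening: 0.0298
finger_force: 12.0
time: 13.13
position: [0.6248, -0.0619, 0.152]
orientation: [[-1.0, 0.002, -0.002], [0.002, 1.0, -0.001], [0.002, -0.001, -1.0]]
ft_force: [0.0, 0.7, -1.4]
opening: 0.0301
finger_force: 12.0
time: 13.55
position: [0.6243, -0.059, 0.063]
orientation: [[-1.0, 0.001, -0.004], [0.001, 1.0, -0.0], [0.004, -0.0, -1.0]]
ft_force: [-0.5, 0.2, -1.0]
opening: 0.0302
finger_force: 12.0
time: 13.97
position: [0.6252, -0.0579, 0.0477]
orientation: [[-1.0, -0.0, -0.002], [-0.0, 1.0, -0.0], [0.002, -0.0, -1.0]]
ft_force: [-0.3, 0.7, -2.1]
opening: 0.0299
finger_force: 12.0
[ 0.6252 -0.0579  0.0477] 0.029936096398480917
[(0.97, array([ 0.625 , -0.0579,  0.    ]))]
```

View pics/w6.png

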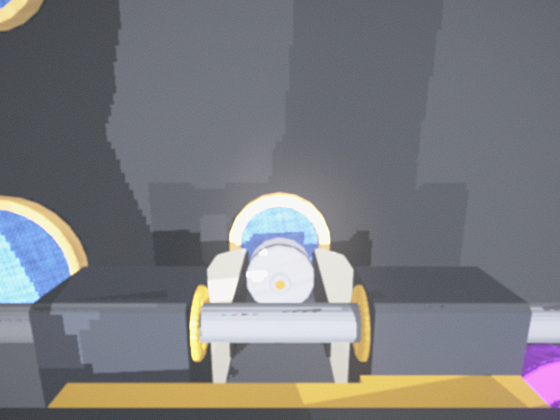

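Weight and base columns coincide (281 vs 280). Lowering.

```bash
python3 -m inch '[{"slide":[0,0,0.012],"rotation":[0,0,0],"fingers":-1},{"slide":[0,0,0.025],"rotation":[0,0,0],"fingers":-1},{"slide":[0,0,0.034],"rotation":[0,0,0],"fingers":-1},{"slide":[0,0,0.038],"rotation":[0,0,0],"fingers":-1},{"slide":[0,0,0.039],"rotation":[0,0,0],"fingers":-1}]'
python3 -m inch '[{"slide":[0,0,0],"rotation":[0,0,0],"fingers":-1},{"slide":[0,0,0.001],"rotation":[0,0,0],"fingers":-1},{"slide":[0,0,0.002],"rotation":[0,0,0],"fingers":-1},{"slide":[0,0,0.003],"rotation":[0,0,0],"fingers":-1},{"slide":[0,0,0.0035],"rotation":[0,0,0],"fingers":-1}]'
python3 -m inch '[{"slide":[0,0,0.0005],"rotation":[0,0,0],"fingers":-1},{"slide":[0,0,0.001],"rotation":[0,0,0],"fingers":-1},{"slide":[0,0,0.0015],"rotation":[0,0,0],"fingers":-1},{"slide":[0,0,0.0015],"rotation":[0,0,0],"fingers":-1}]'
```

```text
time: 14.48
position: [0.6251, -0.0579, 0.016]
orientation: [[-1.0, -0.0, -0.003], [-0.0, 1.0, 0.0], [0.003, 0.0, -1.0]]
ft_force: [0.8, 0.5, -0.4]
opening: 0.0303
finger_force: 12.0
time: 14.9
position: [0.6261, -0.058, 0.0148]
orientation: [[-1.0, -0.0, 0.0], [-0.0, 1.0, -0.0], [-0.0, -0.0, -1.0]]
ft_force: [-0.1, -0.0, -1.5]
opening: 0.0298
finger_force: 12.0
time: 15.23
position: [0.626, -0.058, 0.0134]
orientation: [[-1.0, -0.0, -0.0], [-0.0, 1.0, -0.0], [0.0, -0.0, -1.0]]
ft_force: [0.2, 0.2, -1.8]
opening: 0.0295
finger_force: 12.0
```

```bash
python3 -m inch '[{"slide":[0,0,0.0004],"rotation":[0,0,0],"fingers":-1},{"slide":[0,0,0.0008],"rotation":[0,0,0],"fingers":-1},{"slide":[0,0,0.0012],"rotation":[0,0,0],"fingers":-1},{"slide":[0,0,0.0012],"rotation":[0,0,0],"fingers":-1}]'
```

```text
time: 15.57
position: [0.6261, -0.058, 0.013]
orientation: [[-1.0, -0.0, 0.0], [-0.0, 1.0, -0.0], [-0.0, -0.0, -1.0]]
ft_force: [-1.3, 0.3, 3.1]
opening: 0.0303
finger_force: 12.0
```

Contact. Release and back to the stack for the 200 g.

```bash
python3 -m inch '[{"slide":[0,0,0],"rotation":[0,0,0],"fingers":-0.25},{"slide":[0,0,0],"rotation":[0,0,0],"fingers":-0.1},{"slide":[0,0,0],"rotation":[0,0,0],"fingers":-0.1},{"slide":[0,0,0],"rotation":[0,0,0],"fingers":-0.1},{"slide":[0,0,-0.01],"rotation":[0,0,0],"fingers":-0.1}]'
python3 -m inch '[{"slide":[0,0,-0.02],"rotation":[0,0,0],"fingers":-0.1},{"slide":[0,0,-0.05],"rotation":[0,0,0],"fingers":-0.1},{"slide":[0,0,-0.1],"rotation":[0,0,0],"fingers":0},{"slide":[0,0,-0.15],"rotation":[0,0,0],"fingers":0},{"slide":[0,0.02,-0.19],"rotation":[0,0,0],"fingers":0}]'
python3 -m inch '[{"slide":[0.002,0.04,-0.02],"rotation":[0,0,0],"fingers":0.3},{"slide":[0.005,0.085,-0.03],"rotation":[0,0,0],"fingers":0.3},{"slide":[0.007,0.13,-0.03],"rotation":[0,0,0],"fingers":0.3},{"slide":[0.009,0.175,-0.03],"rotation":[0,0,0],"fingers":0.3},{"slide":[0.01,0.22,-0.03],"rotation":[0,0,0],"fingers":0.3}]'
python3 -m inch '[{"slide":[0,0.047,0],"rotation":[0,0,0],"fingers":0.3},{"slide":[0,0.094,0],"rotation":[0,0,0],"fingers":0.3},{"slide":[0,0.14,0],"rotation":[0,0,0],"fingers":0.3},{"slide":[0,0.18,0],"rotation":[0,0,0],"fingers":0.3},{"slide":[0,0.2,0],"rotation":[0,0,0],"fingers":0.3}]'
python3 -m inch '[{"slide":[0,0,0],"rotation":[0,0,0],"fingers":0.3},{"slide":[0,0,0.03],"rotation":[0,0,0],"fingers":0.3},{"slide":[0,0,0.06],"rotation":[0,0,0],"fingers":0.3},{"slide":[0,0,0.07],"rotation":[0,0,0],"fingers":0.3},{"slide":[0,0,0.07],"rotation":[0,0,0],"fingers":0.3}]'
python3 - <<'E'
from h import *
np.set_printoptions(precision=4,suppress=True)
s,p,im=look("w7"); print(s["position"],s["opening"])
h=cv2.cvtColor(im,cv2.COLOR_BGR2HSV); m=cv2.inRange(h,(8,60,80),(25,255,255)); m[310:]=0
n,l,st,ce=cv2.connectedComponentsWithStats(m)
for k in range(1,n):
    q=atp(p,ce[k][::-1],.113)
    if np.hypot(q[0]-.615,q[1]-.295)<.03: print(st[k],ce[k],q)
print([ (r["score"],atp(p,r["point"],.09)) for r in manip.landmark_of("weight_200g","wrist")[:2]])
sc=manip.capture("scene"); cv2.imwrite("pics/s7.png",sc)
a=cv2.resize(im[90:310,180:400],(400,400),interpolation=cv2.INTER_CUBIC); b=cv2.resize(sc[180:300,240:360],(400,400),interpolation=cv2.INTER_CUBIC)
cv2.imwrite("pics/crop7.png",np.hstack([a,b]))
E
```

```text
time: 15.98
position: [0.6247, -0.0579, 0.0191]
orientation: [[-1.0, -0.0, -0.004], [-0.0, 1.0, 0.0], [0.004, 0.0, -1.0]]
ft_force: [-1.2, -0.9, -0.8]
opening: 0.0416
finger_force: 0.0
time: 16.4
position: [0.6266, -0.0469, 0.176]
orientation: [[-1.0, 0.006, 0.003], [0.006, 1.0, -0.004], [-0.003, -0.004, -1.0]]
ft_force: [1.2, -1.2, 0.9]
opening: 0.0461
finger_force: 0.0
time: 16.82
position: [0.6177, 0.1356, 0.1977]
orientation: [[-1.0, 0.0, 0.001], [0.0, 1.0, 0.0], [-0.001, 0.0, -1.0]]
ft_force: [0.9, -0.4, -0.3]
opening: 0.0603
finger_force: 0.0
time: 17.23
position: [0.616, 0.3006, 0.1968]
orientation: [[-1.0, -0.007, -0.001], [-0.007, 1.0, 0.004], [0.001, 0.004, -1.0]]
ft_force: [0.1, 0.6, -0.3]
opening: 0.0601
finger_force: 0.0
time: 17.65
position: [0.6171, 0.2901, 0.1379]
orientation: [[-1.0, 0.003, -0.005], [0.003, 1.0, -0.005], [0.005, -0.005, -1.0]]
ft_force: [-0.2, -0.6, 0.4]
opening: 0.0607
finger_force: 0.0
[0.6171 0.2901 0.1379] 0.06070955468525511
[283 251   7   7  41] [286.2683 254.0976] [0.6187 0.2942 0.113 ]
[(0.92, array([0.6192, 0.2936, 0.09  ]))]
```

View pics/crop7.png

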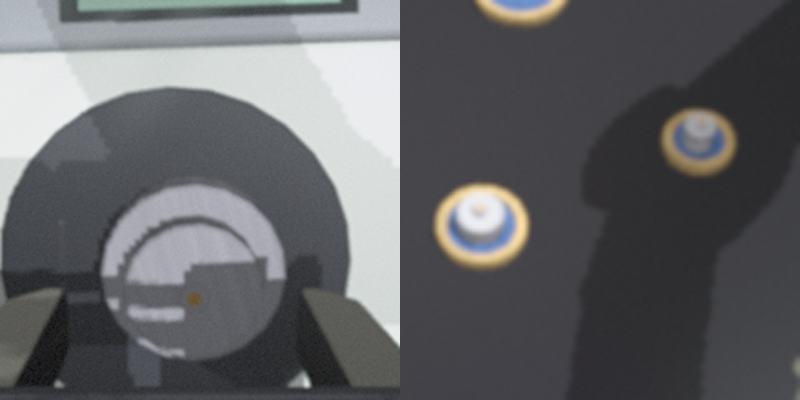

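Both placed weights stand upright in their wells; the 200 g lies centred between the fingers. Grasping it.

```bash
python3 -m inch '[{"slide":[0,0,0.015],"rotation":[0,0,0],"fingers":0.3},{"slide":[0,0,0.03],"rotation":[0,0,0],"fingers":0.3},{"slide":[0,0,0.045],"rotation":[0,0,0],"fingers":0.3},{"slide":[0,0,0.053],"rotation":[0,0,0],"fingers":0.3},{"slide":[0,0,0.055],"rotation":[0,0,0],"fingers":0.3}]'
python3 -m inch '[{"slide":[0,0,0],"rotation":[0,0,0],"fingers":0.3},{"slide":[0,0,0.002],"rotation":[0,0,0],"fingers":0.3},{"slide":[0,0,0.0025],"rotation":[0,0,0],"fingers":0.2},{"slide":[0,0,0.0025],"rotation":[0,0,0],"fingers":0.1},{"slide":[0,0,0.0025],"rotation":[0,0,0],"fingers":0.05}]'
python3 -m inch '[{"slide":[0,0,0],"rotation":[0,0,0],"fingers":-0.05},{"slide":[0,0,0],"rotation":[0,0,0],"fingers":-0.2},{"slide":[0,0,0],"rotation":[0,0,0],"fingers":-1},{"slide":[0,0,0],"rotation":[0,0,0],"fingers":-1},{"slide":[0,0,0],"rotation":[0,0,0],"fingers":-1}]' 18
```

```text
time: 18.22
position: [0.6166, 0.2934, 0.0938]
orientation: [[-1.0, -0.0, -0.004], [-0.0, 1.0, -0.002], [0.004, -0.002, -1.0]]
ft_force: [-0.9, 0.1, 0.1]
opening: 0.0604
finger_force: 0.0
time: 18.63
position: [0.6183, 0.2942, 0.0949]
orientation: [[-1.0, -0.0, 0.001], [-0.0, 1.0, 0.0], [-0.001, 0.0, -1.0]]
ft_force: [-0.4, 0.8, -0.5]
opening: 0.0502
finger_force: 0.0
time: 19.05
position: [0.6182, 0.2937, 0.0948]
orientation: [[-1.0, 0.0, 0.0], [0.0, 1.0, -0.0], [-0.0, -0.0, -1.0]]
ft_force: [0.4, -1.4, 1.7]
opening: 0.0427
finger_force: 18.0
```

```bash
python3 -m inch '[{"slide":[0,0,-0.01],"rotation":[0,0,0],"fingers":-1},{"slide":[0,0,-0.025],"rotation":[0,0,0],"fingers":-1},{"slide":[0,0,-0.055],"rotation":[0,0,0],"fingers":-1},{"slide":[0,0,-0.095],"rotation":[0,0,0],"fingers":-1},{"slide":[0.004,-0.015,-0.125],"rotation":[0,0,0],"fingers":-1}]'
python3 -m inch '[{"slide":[0.01,-0.035,0],"rotation":[0,0,0],"fingers":-1},{"slide":[0.022,-0.078,0],"rotation":[0,0,0],"fingers":-1},{"slide":[0.034,-0.121,0],"rotation":[0,0,0],"fingers":-1},{"slide":[0.046,-0.164,0],"rotation":[0,0,0],"fingers":-1},{"slide":[0.058,-0.206,0],"rotation":[0,0,0],"fingers":-1}]'
python3 -m inch '[{"slide":[0.012,-0.042,0],"rotation":[0,0,0],"fingers":-1},{"slide":[0.024,-0.084,0],"rotation":[0,0,0],"fingers":-1},{"slide":[0.036,-0.126,0],"rotation":[0,0,0],"fingers":-1},{"slide":[0.048,-0.168,0],"rotation":[0,0,0],"fingers":-1},{"slide":[0.06,-0.21,0],"rotation":[0,0,0],"fingers":-1}]'
python3 -m inch '[{"slide":[0.012,-0.042,0.01],"rotation":[0,0,0],"fingers":-1},{"slide":[0.024,-0.084,0.02],"rotation":[0,0,0],"fingers":-1},{"slide":[0.036,-0.126,0.03],"rotation":[0,0,0],"fingers":-1},{"slide":[0.048,-0.168,0.04],"rotation":[0,0,0],"fingers":-1},{"slide":[0.057,-0.2015,0.05],"rotation":[0,0,0],"fingers":-1}]'
python3 -m inch '[{"slide":[0,0,0.02],"rotation":[0,0,0],"fingers":-1},{"slide":[0,0,0.05],"rotation":[0,0,0],"fingers":-1},{"slide":[0,0,0.08],"rotation":[0,0,0],"fingers":-1},{"slide":[0,0,0.1],"rotation":[0,0,0],"fingers":-1},{"slide":[0,0,0.11],"rotation":[0,0,0],"fingers":-1}]'
python3 -m inch '[{"slide":[0,0,0],"rotation":[0,0,0],"fingers":-1},{"slide":[0,0,0],"rotation":[0,0,0],"fingers":-1},{"slide":[0,0,0.01],"rotation":[0,0,0],"fingers":-1},{"slide":[0,0,0.02],"rotation":[0,0,0],"fingers":-1},{"slide":[0,0,0.02],"rotation":[0,0,0],"fingers":-1}]'
python3 - <<'E'
from h import *
np.set_printoptions(precision=4,suppress=True)
s,p,im=look("w8"); print(s["position"],s["opening"])
print([ (r["score"],atp(p,r["point"],0)) for r in manip.landmark_of("base_200g","wrist")[:2]])
E
```

```text
time: 19.47
position: [0.6146, 0.2862, 0.1971]
orientation: [[-1.0, -0.004, 0.002], [-0.004, 1.0, 0.005], [-0.002, 0.005, -1.0]]
ft_force: [0.0, 1.7, -1.8]
opening: 0.043
finger_force: 18.0
time: 19.88
position: [0.5679, 0.1159, 0.1955]
orientation: [[-1.0, -0.0, 0.001], [-0.0, 1.0, 0.0], [-0.001, 0.0, -1.0]]
ft_force: [1.0, -0.7, -2.7]
opening: 0.0429
finger_force: 18.0
time: 20.3
position: [0.5201, -0.052, 0.1956]
orientation: [[-1.0, -0.001, 0.002], [-0.001, 1.0, 0.0], [-0.002, 0.0, -1.0]]
ft_force: [0.4, -0.4, -2.5]
opening: 0.0429
finger_force: 18.0
time: 20.72
position: [0.4741, -0.215, 0.1552]
orientation: [[-1.0, 0.002, 0.001], [0.002, 1.0, -0.002], [-0.001, -0.002, -1.0]]
ft_force: [-0.6, 0.2, -2.1]
opening: 0.0432
finger_force: 18.0
time: 21.13
position: [0.4743, -0.2115, 0.0653]
orientation: [[-1.0, -0.0, -0.002], [-0.0, 1.0, 0.001], [0.002, 0.001, -1.0]]
ft_force: [0.4, -0.7, -1.7]
opening: 0.0429
finger_force: 18.0
time: 21.55
position: [0.4744, -0.2117, 0.0498]
orientation: [[-1.0, -0.0, -0.001], [-0.0, 1.0, 0.0], [0.001, 0.0, -1.0]]
ft_force: [0.1, -0.1, -2.6]
opening: 0.0431
finger_force: 18.0
[ 0.4744 -0.2117  0.0498] 0.04307862351567998
[(0.63, array([ 0.4759, -0.2095,  0.    ]))]
```

View pics/w8.png

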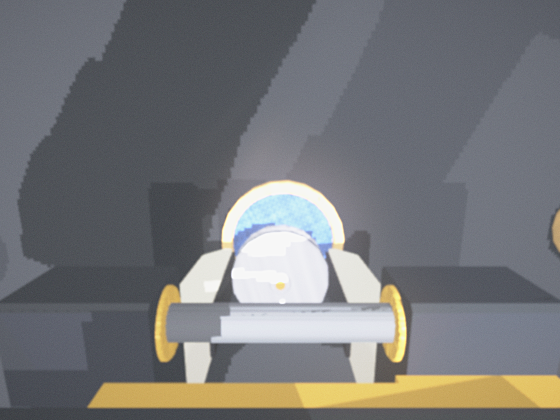

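Base centre col 283 against weight 280: shift 2 mm and lower.

```bash
python3 -m inch '[{"slide":[0,0.0025,0.012],"rotation":[0,0,0],"fingers":-1},{"slide":[0,0.0025,0.025],"rotation":[0,0,0],"fingers":-1},{"slide":[0,0.0025,0.034],"rotation":[0,0,0],"fingers":-1},{"slide":[0,0.0025,0.039],"rotation":[0,0,0],"fingers":-1},{"slide":[0,0.0025,0.041],"rotation":[0,0,0],"fingers":-1}]'
python3 -m inch '[{"slide":[0,0,0],"rotation":[0,0,0],"fingers":-1},{"slide":[0,0,0.001],"rotation":[0,0,0],"fingers":-1},{"slide":[0,0,0.002],"rotation":[0,0,0],"fingers":-1},{"slide":[0,0,0.003],"rotation":[0,0,0],"fingers":-1},{"slide":[0,0,0.003],"rotation":[0,0,0],"fingers":-1}]'
python3 -m inch '[{"slide":[0,0,0.0005],"rotation":[0,0,0],"fingers":-1},{"slide":[0,0,0.001],"rotation":[0,0,0],"fingers":-1},{"slide":[0,0,0.0015],"rotation":[0,0,0],"fingers":-1},{"slide":[0,0,0.0015],"rotation":[0,0,0],"fingers":-1}]'
```

```text
time: 22.07
position: [0.4741, -0.2097, 0.0164]
orientation: [[-1.0, -0.0, -0.002], [-0.0, 1.0, 0.001], [0.002, 0.001, -1.0]]
ft_force: [0.4, -0.3, -2.1]
opening: 0.0426
finger_force: 18.0
time: 22.48
position: [0.4749, -0.2101, 0.0154]
orientation: [[-1.0, 0.0, 0.0], [0.0, 1.0, -0.0], [-0.0, -0.0, -1.0]]
ft_force: [0.1, -0.2, -2.5]
opening: 0.043
finger_force: 18.0
time: 22.82
position: [0.4748, -0.21, 0.0141]
orientation: [[-1.0, -0.0, -0.0], [-0.0, 1.0, -0.0], [0.0, -0.0, -1.0]]
ft_force: [-0.5, 0.1, -2.1]
opening: 0.0428
finger_force: 18.0
```

```bash
python3 -m inch '[{"slide":[0,0,0.0005],"rotation":[0,0,0],"fingers":-1},{"slide":[0,0,0.001],"rotation":[0,0,0],"fingers":-1},{"slide":[0,0,0.0015],"rotation":[0,0,0],"fingers":-1},{"slide":[0,0,0.0018],"rotation":[0,0,0],"fingers":-1},{"slide":[0,0,0.0018],"rotation":[0,0,0],"fingers":-1}]'
```

```text
time: 23.23
position: [0.4748, -0.21, 0.0128]
orientation: [[-1.0, -0.0, -0.0], [-0.0, 1.0, -0.0], [0.0, -0.0, -1.0]]
ft_force: [-1.3, -0.3, -0.3]
opening: 0.0432
finger_force: 18.0
```

```bash
python3 -m inch '[{"slide":[0,0,0.0003],"rotation":[0,0,0],"fingers":-1},{"slide":[0,0,0.0005],"rotation":[0,0,0],"fingers":-1},{"slide":[0,0,0.0005],"rotation":[0,0,0],"fingers":-1}]'
```

```text
time: 23.48
position: [0.4749, -0.21, 0.0127]
orientation: [[-1.0, -0.0, 0.0], [-0.0, 1.0, -0.0], [-0.0, -0.0, -1.0]]
ft_force: [-1.3, 1.0, 4.9]
opening: 0.0432
finger_force: 18.0
```

Contact. Release and return for the 500 g.

```bash
python3 -m inch '[{"slide":[0,0,0],"rotation":[0,0,0],"fingers":0.05},{"slide":[0,0,0],"rotation":[0,0,0],"fingers":0.15},{"slide":[0,0,0],"rotation":[0,0,0],"fingers":0.15},{"slide":[0,0,0],"rotation":[0,0,0],"fingers":0.15},{"slide":[0,0,-0.01],"rotation":[0,0,0],"fingers":0.15}]'
python3 -m inch '[{"slide":[0,0,-0.02],"rotation":[0,0,0],"fingers":0.15},{"slide":[0,0,-0.05],"rotation":[0,0,0],"fingers":0.15},{"slide":[0,0,-0.1],"rotation":[0,0,0],"fingers":0.15},{"slide":[0,0,-0.15],"rotation":[0,0,0],"fingers":0.15},{"slide":[-0.004,0.015,-0.19],"rotation":[0,0,0],"fingers":0.15}]'
python3 -m inch '[{"slide":[-0.012,0.042,-0.02],"rotation":[0,0,0],"fingers":0.7},{"slide":[-0.024,0.084,-0.03],"rotation":[0,0,0],"fingers":0.7},{"slide":[-0.036,0.126,-0.03],"rotation":[0,0,0],"fingers":0.7},{"slide":[-0.048,0.168,-0.03],"rotation":[0,0,0],"fingers":0.7},{"slide":[-0.06,0.21,-0.03],"rotation":[0,0,0],"fingers":0.7}]'
python3 -m inch '[{"slide":[-0.012,0.042,0],"rotation":[0,0,0],"fingers":0.7},{"slide":[-0.024,0.084,0],"rotation":[0,0,0],"fingers":0.7},{"slide":[-0.036,0.126,0],"rotation":[0,0,0],"fingers":0.7},{"slide":[-0.048,0.168,0],"rotation":[0,0,0],"fingers":0.7},{"slide":[-0.06,0.21,0],"rotation":[0,0,0],"fingers":0.7}]'
python3 -m inch '[{"slide":[-0.012,0.042,0],"rotation":[0,0,0],"fingers":0.7},{"slide":[-0.024,0.084,0],"rotation":[0,0,0],"fingers":0.7},{"slide":[-0.036,0.126,0],"rotation":[0,0,0],"fingers":0.7},{"slide":[-0.048,0.168,0],"rotation":[0,0,0],"fingers":0.7},{"slide":[-0.055,0.195,0],"rotation":[0,0,0],"fingers":0.7}]'
python3 -m inch '[{"slide":[0,0,0.02],"rotation":[0,0,0],"fingers":0.7},{"slide":[0,0,0.05],"rotation":[0,0,0],"fingers":0.7},{"slide":[0,0,0.08],"rotation":[0,0,0],"fingers":0.7},{"slide":[0,0,0.095],"rotation":[0,0,0],"fingers":0.7},{"slide":[0,0,0.095],"rotation":[0,0,0],"fingers":0.7}]'
python3 - <<'E'
from h import *
np.set_printoptions(precision=4,suppress=True)
s,p,im=look("w9"); print(s["position"],s["opening"])
h=cv2.cvtColor(im,cv2.COLOR_BGR2HSV); m=cv2.inRange(h,(8,60,80),(25,255,255)); m[310:]=0
n,l,st,ce=cv2.connectedComponentsWithStats(m)
for k in range(1,n):
    q=atp(p,ce[k][::-1],.095)
    if np.hypot(q[0]-.615,q[1]-.295)<.03: print(st[k],ce[k],q)
print([ (r["score"],atp(p,r["point"],.068)) for r in manip.landmark_of("weight_500g","wrist")[:2]])
sc=manip.capture("scene"); cv2.imwrite("pics/s9.png",sc)
a=cv2.resize(im[90:310,180:400],(400,400),interpolation=cv2.INTER_CUBIC); b=cv2.resize(sc[140:270,210:340],(400,400),interpolation=cv2.INTER_CUBIC)
cv2.imwrite("pics/crop9.png",np.hstack([a,b]))
E
```

```text
time: 23.9
position: [0.4739, -0.2096, 0.0193]
orientation: [[-1.0, -0.0, -0.003], [-0.0, 1.0, 0.001], [0.003, 0.001, -1.0]]
ft_force: [-0.8, 0.0, -0.8]
opening: 0.0535
finger_force: 0.0
time: 24.32
position: [0.4776, -0.2009, 0.1754]
orientation: [[-1.0, 0.004, 0.002], [0.004, 1.0, -0.003], [-0.002, -0.003, -1.0]]
ft_force: [1.0, -0.5, -1.0]
opening: 0.0531
finger_force: 0.0
time: 24.73
position: [0.5262, -0.0285, 0.1973]
orientation: [[-1.0, 0.0, 0.001], [0.0, 1.0, -0.0], [-0.001, -0.0, -1.0]]
ft_force: [0.9, -0.1, -0.5]
opening: 0.0785
finger_force: 0.0
time: 25.15
position: [0.574, 0.1396, 0.1968]
orientation: [[-1.0, -0.0, 0.0], [-0.0, 1.0, -0.0], [-0.0, -0.0, -1.0]]
ft_force: [0.3, 0.2, -0.0]
opening: 0.0791
finger_force: 0.0
time: 25.57
position: [0.6174, 0.2987, 0.1964]
orientation: [[-1.0, -0.004, -0.0], [-0.004, 1.0, 0.003], [0.0, 0.003, -1.0]]
ft_force: [-0.3, 0.3, -0.2]
opening: 0.0788
finger_force: 0.0
time: 25.98
position: [0.6158, 0.2927, 0.1169]
orientation: [[-1.0, -0.0, -0.006], [-0.0, 1.0, -0.003], [0.006, -0.003, -1.0]]
ft_force: [0.2, 1.2, -1.6]
opening: 0.0792
finger_force: 0.0
[0.6158 0.2927 0.1169] 0.07916113400963957
[278 256   7   7  42] [281.0476 258.8333] [0.6189 0.2941 0.095 ]
[(0.87, array([0.6182, 0.2941, 0.068 ]))]
```

View pics/crop9.png

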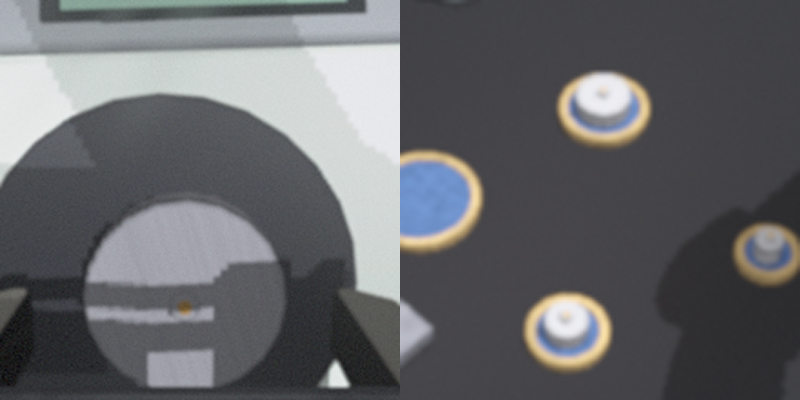

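Three weights stand flat in their wells; the 500 g is centred between the fingers. Grasping it.

```bash
python3 -m inch '[{"slide":[0,0,0.015],"rotation":[0,0,0],"fingers":0.7},{"slide":[0,0,0.03],"rotation":[0,0,0],"fingers":0.7},{"slide":[0,0,0.043],"rotation":[0,0,0],"fingers":0.7},{"slide":[0,0,0.051],"rotation":[0,0,0],"fingers":0.7},{"slide":[0,0,0.055],"rotation":[0,0,0],"fingers":0.7}]'
python3 -m inch '[{"slide":[0,0,0],"rotation":[0,0,0],"fingers":0.7},{"slide":[0,0,0.002],"rotation":[0,0,0],"fingers":0.7},{"slide":[0,0,0.004],"rotation":[0,0,0],"fingers":0.6},{"slide":[0,0,0.004],"rotation":[0,0,0],"fingers":0.5},{"slide":[0,0,0.004],"rotation":[0,0,0],"fingers":0.4}]'
python3 -m inch '[{"slide":[0,0,0],"rotation":[0,0,0],"fingers":0.3},{"slide":[0,0,0],"rotation":[0,0,0],"fingers":0.2},{"slide":[0,0,0],"rotation":[0,0,0],"fingers":-0.5},{"slide":[0,0,0],"rotation":[0,0,0],"fingers":-0.5},{"slide":[0,0,0],"rotation":[0,0,0],"fingers":-0.5}]' 35
```

```text
time: 26.55
position: [0.617, 0.2935, 0.0742]
orientation: [[-1.0, -0.0, -0.003], [-0.0, 1.0, -0.002], [0.003, -0.002, -1.0]]
ft_force: [-0.2, 0.6, -0.3]
opening: 0.0791
finger_force: 0.0
time: 26.97
position: [0.6182, 0.2941, 0.0733]
orientation: [[-1.0, -0.0, 0.0], [-0.0, 1.0, 0.0], [-0.0, 0.0, -1.0]]
ft_force: [-0.8, 0.0, -0.6]
opening: 0.0676
finger_force: 0.0
time: 27.38
position: [0.6182, 0.2933, 0.0733]
orientation: [[-1.0, 0.0, 0.0], [0.0, 1.0, -0.001], [-0.0, -0.001, -1.0]]
ft_force: [-0.5, -1.8, 2.0]
opening: 0.0609
finger_force: 35.0
```

```bash
python3 -m inch '[{"slide":[0,0,-0.008],"rotation":[0,0,0],"fingers":-0.5},{"slide":[0,0,-0.025],"rotation":[0,0,0],"fingers":-0.5},{"slide":[0,0,-0.06],"rotation":[0,0,0],"fingers":-0.5},{"slide":[0,0,-0.105],"rotation":[0,0,0],"fingers":-0.5},{"slide":[0,0,-0.14],"rotation":[0,0,0],"fingers":-0.5}]'
python3 -m inch '[{"slide":[-0.001,-0.025,-0.01],"rotation":[0,0,0],"fingers":-0.5},{"slide":[-0.003,-0.065,-0.01],"rotation":[0,0,0],"fingers":-0.5},{"slide":[-0.005,-0.108,-0.01],"rotation":[0,0,0],"fingers":-0.5},{"slide":[-0.007,-0.151,-0.01],"rotation":[0,0,0],"fingers":-0.5},{"slide":[-0.01,-0.194,-0.01],"rotation":[0,0,0],"fingers":-0.5}]'
python3 -m inch '[{"slide":[-0.002,-0.043,0],"rotation":[0,0,0],"fingers":-0.5},{"slide":[-0.004,-0.086,0],"rotation":[0,0,0],"fingers":-0.5},{"slide":[-0.006,-0.129,0],"rotation":[0,0,0],"fingers":-0.5},{"slide":[-0.008,-0.172,0],"rotation":[0,0,0],"fingers":-0.5},{"slide":[-0.01,-0.215,0],"rotation":[0,0,0],"fingers":-0.5}]'
python3 -m inch '[{"slide":[-0.002,-0.043,0],"rotation":[0,0,0],"fingers":-0.5},{"slide":[-0.004,-0.086,0],"rotation":[0,0,0],"fingers":-0.5},{"slide":[-0.006,-0.129,0],"rotation":[0,0,0],"fingers":-0.5},{"slide":[-0.008,-0.172,0],"rotation":[0,0,0],"fingers":-0.5},{"slide":[-0.01,-0.205,0],"rotation":[0,0,0],"fingers":-0.5}]'
python3 -m inch '[{"slide":[0,-0.015,0.01],"rotation":[0,0,0],"fingers":-0.5},{"slide":[-0.001,-0.025,0.03],"rotation":[0,0,0],"fingers":-0.5},{"slide":[-0.001,-0.03,0.06],"rotation":[0,0,0],"fingers":-0.5},{"slide":[-0.001,-0.03,0.09],"rotation":[0,0,0],"fingers":-0.5},{"slide":[-0.001,-0.03,0.11],"rotation":[0,0,0],"fingers":-0.5}]'
python3 -m inch '[{"slide":[0,0,0.02],"rotation":[0,0,0],"fingers":-0.5},{"slide":[0,0,0.04],"rotation":[0,0,0],"fingers":-0.5},{"slide":[0,0,0.06],"rotation":[0,0,0],"fingers":-0.5},{"slide":[0,0,0.07],"rotation":[0,0,0],"fingers":-0.5},{"slide":[0,0,0.07],"rotation":[0,0,0],"fingers":-0.5}]'
python3 - <<'E'
from h import *
np.set_printoptions(precision=4,suppress=True)
s,p,im=look("w10"); print(s["position"],s["opening"])
print([ (r["score"],atp(p,r["point"],0)) for r in manip.landmark_of("base_500g","wrist")[:2]])
E
```

```text
time: 27.8
position: [0.6172, 0.2948, 0.1858]
orientation: [[-1.0, -0.001, -0.002], [-0.001, 1.0, 0.001], [0.002, 0.001, -1.0]]
ft_force: [2.1, 1.4, -4.0]
opening: 0.0613
finger_force: 35.0
time: 28.22
position: [0.6246, 0.1381, 0.1919]
orientation: [[-1.0, -0.001, -0.003], [-0.001, 1.0, 0.0], [0.003, 0.0, -1.0]]
ft_force: [0.4, -0.3, -4.8]
opening: 0.0602
finger_force: 35.0
time: 28.63
position: [0.633, -0.0338, 0.1919]
orientation: [[-1.0, -0.001, -0.002], [-0.001, 1.0, 0.001], [0.002, 0.001, -1.0]]
ft_force: [1.0, 0.3, -5.2]
opening: 0.0608
finger_force: 35.0
time: 29.05
position: [0.6408, -0.2006, 0.1917]
orientation: [[-1.0, 0.002, -0.003], [0.002, 1.0, -0.001], [0.003, -0.001, -1.0]]
ft_force: [-0.7, -1.1, -5.0]
opening: 0.0607
finger_force: 35.0
time: 29.47
position: [0.6408, -0.2191, 0.1011]
orientation: [[-1.0, -0.001, -0.005], [-0.001, 1.0, 0.004], [0.005, 0.004, -1.0]]
ft_force: [-0.6, -0.1, -5.3]
opening: 0.061
finger_force: 35.0
time: 29.88
position: [0.6406, -0.2189, 0.0456]
orientation: [[-1.0, -0.001, -0.006], [-0.001, 1.0, 0.003], [0.006, 0.003, -1.0]]
ft_force: [-0.8, 0.1, -5.2]
opening: 0.0607
finger_force: 35.0
[ 0.6406 -0.2189  0.0456] 0.06066760586425447
[]
```

View pics/w10.png

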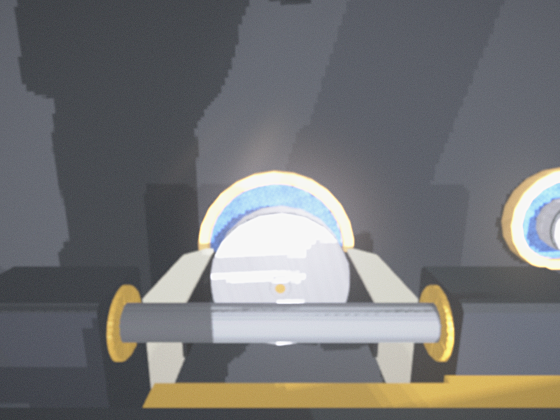

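Run:
```python
from h import *
np.set_printoptions(precision=4,suppress=True)
s=manip.sense(); print(s["position"])
p=manip.camera_params("wrist")
P=[atp(p,q,.011)[:2] for q in [(170.5,276),(240,198.5),(240,354)]]; print(P, "x by top:",P[0][0]+.045)
A=np.array([[2*a[0],2*a[1],1] for a in P]); print(np.linalg.solve(A,[a@a for a in P]))
```

```text
[ 0.6429 -0.2203  0.0488]
[array([ 0.6005, -0.2216]), array([ 0.6406, -0.2664]), array([ 0.6406, -0.1767])] x by top: 0.6455184130443876
[ 0.6457 -0.2215 -0.464 ]
```

```bash
python3 -m inch '[{"slide":[-0.001,-0.001,0.01],"rotation":[0,0,0],"fingers":-0.5},{"slide":[-0.001,-0.001,0.02],"rotation":[0,0,0],"fingers":-0.5},{"slide":[-0.001,-0.001,0.03],"rotation":[0,0,0],"fingers":-0.5},{"slide":[-0.001,-0.001,0.036],"rotation":[0,0,0],"fingers":-0.5},{"slide":[-0.001,-0.001,0.038],"rotation":[0,0,0],"fingers":-0.5}]'
python3 -m inch '[{"slide":[0,0,0],"rotation":[0,0,0],"fingers":-0.5},{"slide":[0,0,0.001],"rotation":[0,0,0],"fingers":-0.5},{"slide":[0,0,0.002],"rotation":[0,0,0],"fingers":-0.5},{"slide":[0,0,0.003],"rotation":[0,0,0],"fingers":-0.5},{"slide":[0,0,0.003],"rotation":[0,0,0],"fingers":-0.5}]'
python3 -m inch '[{"slide":[0,0,0.0005],"rotation":[0,0,0],"fingers":-0.5},{"slide":[0,0,0.001],"rotation":[0,0,0],"fingers":-0.5},{"slide":[0,0,0.0013],"rotation":[0,0,0],"fingers":-0.5},{"slide":[0,0,0.0013],"rotation":[0,0,0],"fingers":-0.5}]'
```

```text
time: 30.4
position: [0.6425, -0.2217, 0.0171]
orientation: [[-1.0, -0.0, -0.003], [-0.0, 1.0, 0.001], [0.003, 0.001, -1.0]]
ft_force: [-0.1, 0.2, -5.1]
opening: 0.0609
finger_force: 35.0
time: 30.82
position: [0.6437, -0.222, 0.0164]
orientation: [[-1.0, 0.0, 0.0], [0.0, 1.0, -0.0], [-0.0, -0.0, -1.0]]
ft_force: [-0.1, -0.2, -5.0]
opening: 0.0606
finger_force: 35.0
time: 31.15
position: [0.6436, -0.222, 0.0152]
orientation: [[-1.0, -0.0, -0.0], [-0.0, 1.0, -0.0], [0.0, -0.0, -1.0]]
ft_force: [-1.1, 0.7, -4.8]
opening: 0.0607
finger_force: 35.0
```

```bash
python3 -m inch '[{"slide":[0,0,0.0005],"rotation":[0,0,0],"fingers":-0.5},{"slide":[0,0,0.001],"rotation":[0,0,0],"fingers":-0.5},{"slide":[0,0,0.0015],"rotation":[0,0,0],"fingers":-0.5},{"slide":[0,0,0.002],"rotation":[0,0,0],"fingers":-0.5},{"slide":[0,0,0.002],"rotation":[0,0,0],"fingers":-0.5}]'
python3 -m inch '[{"slide":[0,0,0.0003],"rotation":[0,0,0],"fingers":-0.5},{"slide":[0,0,0.0005],"rotation":[0,0,0],"fingers":-0.5},{"slide":[0,0,0.0005],"rotation":[0,0,0],"fingers":-0.5}]'
```

```text
time: 31.57
position: [0.6435, -0.222, 0.0135]
orientation: [[-1.0, -0.0, -0.0], [-0.0, 1.0, -0.0], [0.0, -0.0, -1.0]]
ft_force: [-0.0, 0.0, -5.4]
opening: 0.061
finger_force: 35.0
time: 31.82
position: [0.6436, -0.222, 0.0134]
orientation: [[-1.0, -0.0, -0.0], [-0.0, 1.0, -0.0], [0.0, -0.0, -1.0]]
ft_force: [-0.8, -0.3, -3.4]
opening: 0.0607
finger_force: 35.0
```

```bash
python3 -m inch '[{"slide":[0,0,0.0003],"rotation":[0,0,0],"fingers":-0.5},{"slide":[0,0,0.0006],"rotation":[0,0,0],"fingers":-0.5},{"slide":[0,0,0.0006],"rotation":[0,0,0],"fingers":-0.5}]'
```

```text
time: 32.07
position: [0.6436, -0.222, 0.0133]
orientation: [[-1.0, -0.0, -0.0], [-0.0, 1.0, -0.0], [0.0, -0.0, -1.0]]
ft_force: [-2.1, 1.2, 0.2]
opening: 0.0607
finger_force: 35.0
```

Fully supported. Release, rise, check.

```bash
python3 -m inch '[{"slide":[0,0,0],"rotation":[0,0,0],"fingers":0.4},{"slide":[0,0,0],"rotation":[0,0,0],"fingers":0.6},{"slide":[0,0,0],"rotation":[0,0,0],"fingers":0.6},{"slide":[0,0,0],"rotation":[0,0,0],"fingers":0.6},{"slide":[0,0,-0.01],"rotation":[0,0,0],"fingers":0.6}]' 10
python3 -m inch '[{"slide":[0,0,-0.02],"rotation":[0,0,0],"fingers":0.6},{"slide":[0,0,-0.05],"rotation":[0,0,0],"fingers":0.6},{"slide":[0,0,-0.1],"rotation":[0,0,0],"fingers":0.6},{"slide":[0,0,-0.14],"rotation":[0,0,0],"fingers":0.6},{"slide":[0,0,-0.17],"rotation":[0,0,0],"fingers":0.6}]'
python3 -m inch '[{"slide":[0,0.03,-0.02],"rotation":[0,0,0],"fingers":0.6},{"slide":[0,0.07,-0.04],"rotation":[0,0,0],"fingers":0.6},{"slide":[0,0.11,-0.06],"rotation":[0,0,0],"fingers":0.6},{"slide":[0,0.15,-0.06],"rotation":[0,0,0],"fingers":0.6},{"slide":[0,0.18,-0.06],"rotation":[0,0,0],"fingers":0.6}]'
python3 -m inch '[{"slide":[0,0.03,0],"rotation":[0,0,0],"fingers":0.6},{"slide":[0,0.07,0],"rotation":[0,0,0],"fingers":0.6},{"slide":[0,0.1,0],"rotation":[0,0,0],"fingers":0.6},{"slide":[0,0.1,0],"rotation":[0,0,0],"fingers":0.6},{"slide":[0,0.1,0],"rotation":[0,0,0],"fingers":0.6}]'
python3 - <<'E'
from h import *
sc=manip.capture("scene"); cv2.imwrite("pics/s11.png",sc)
cv2.imwrite("pics/crop11.png",cv2.resize(sc[120:300,130:370],None,fx=3.3,fy=3.3,interpolation=cv2.INTER_CUBIC)[:600,:800])
E
```

```text
time: 32.48
position: [0.6428, -0.2217, 0.0196]
orientation: [[-1.0, -0.0, -0.002], [-0.0, 1.0, 0.001], [0.002, 0.001, -1.0]]
ft_force: [0.1, 0.6, -0.7]
opening: 0.0744
finger_force: 0.0
time: 32.9
position: [0.6451, -0.2224, 0.1611]
orientation: [[-1.0, -0.0, 0.005], [-0.0, 1.0, -0.002], [-0.005, -0.002, -1.0]]
ft_force: [0.5, 0.3, -0.6]
opening: 0.0746
finger_force: 0.0
time: 33.32
position: [0.6446, -0.0741, 0.2074]
orientation: [[-1.0, -0.003, 0.004], [-0.003, 1.0, 0.002], [-0.004, 0.002, -1.0]]
ft_force: [0.2, -0.3, 0.3]
opening: 0.0746
finger_force: 0.0
time: 33.73
position: [0.6437, 0.0045, 0.2055]
orientation: [[-1.0, -0.004, 0.001], [-0.004, 1.0, 0.001], [-0.001, 0.001, -1.0]]
ft_force: [-0.0, -1.0, -0.1]
opening: 0.0746
finger_force: 0.0
```

View pics/crop11.png

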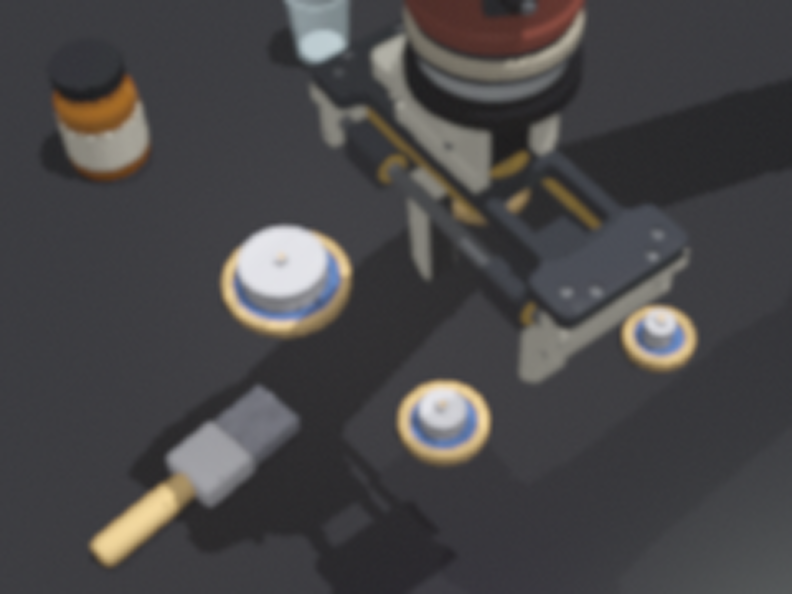

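The crop shows the 500 g flat in the largest base at (280,270), with the 100 g (440,410) and 50 g (660,325) in theirs. The 200 g, hidden by the arm here, stood in its well in the previous scene crop. Jar untouched. Handing in.

```bash
python3 -c "
from station import manip
print(manip.job_done())"
```

```text
the job is handed in; nothing more can be done
None
```

All four weights are in their matching case bases, moved one at a time from the top and set down gently by about 34 s; the last camera views showed each upright and flat (the arm hid the 200 g in the final one), the balance and jar were not touched, and the job is handed in with no verdict returned.

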